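# Vent the air reservoirs and unload the lift rig

### The arm

A 7-joint arm with a two-finger parallel gripper is mounted at the origin on the work surface. World frame = base frame: x ahead of the robot, y to its left, z up, the work surface at z = 0. Lengths are in m, angles in rad, forces in N, time in s.
With the tool pointing down it reaches from about 0.4 to 0.875 m from the base axis. Payload 6.5 kg.
Tool frame: the origin (TCP) lies at the very end of the fingers, on their centre line; the grasp point (between the pads) lies arm.tcp_to_grasp behind it (arm.tcp_to_grasp is the distance from the TCP to the grasp point, in m); z points along the fingers, y is the line along which they close (so a half turn about z gives the same grasp; the last joint's range is limited). The gripper opens to 88 mm and grips with 3 to 60 N. Pads are 18 mm wide; open, the fingers measure 123 mm over their backs; the gripper's body (75 mm by 187 mm) begins 45 mm behind the grasp point.
Start: joints at [-1.285, 0.536, -0.004, 1.538, 0.003, 1.067, -0.071], TCP at [0.224, 0.61, 0.239] pointing down, gripper open.
Joint ranges: [-2.7, 2.7], [-0.37, 2.16], [-1.27, 1.26], [0.24, 2.4], [-1.31, 4.45], [0.19, 1.91], [-2.76, 2.76]. Speed limits (rad/s): [2.39, 2.39, 3.14, 3.14, 3.14, 3.14, 3.14].

### API

Orientations are given as a unit quaternion [x, y, z, w].
In Python, from cell import arm gives the robot as it stands. The module is installed in compiled form; this text tells all that it offers.
- The arm moves only by the tool move_arm, never from a script. Its argument "moves" is a list of rows, each a list of 7 numbers: the gripper command: -1 is shut, 1 is fully open, values between are in proportion, then the shift along the tool's x, y, z in units of 0.025 m (1.0 is 0.025 m), then the turn, a rotation vector about the tool's x, y, z in units of 180 degrees (1.0 is 180 degrees). In form: [[claw, tx, ty, tz, ax, ay, az], ...]. A call has 1 to 5 rows; each row shifts and turns the commanded pose from where the row before left it, along the tool's axes as they then stand; what a row does not reach is not made up. A row lasts 1/12 s, in which the tool goes at most 41.7 mm and 7.16 degrees, less where a joint would pass 70% of its speed; a pose out of reach is approached as far as the arm can. A call with a number of a shift or a turn outside -1 to 1 is refused whole. A call with a gripper value outside its range is refused whole. The fingers move at their own pace and stop on an object; "force" is the grip in N (left out, the last holds). Time passes only in rows, so rows that do not move let the fingers close. It gives the time, the measured TCP pose, the force, the opening and the grip force at its end, in the units of the state.
- arm.state(): the state, without advancing time (a new reading comes with each control period).
- arm.camera(name): name is "scene" or "top" or "wrist"; returns the picture (420x560x3 uint8, red, green, blue); there is no depth.
- arm.calibration(name): a dict with "mtx" (3x3 intrinsics, pixels), "cam_to_world" (4x4, takes a point from camera to world coordinates). Camera axes: x right, y down, z forward; pixel columns grow to the right and rows downward; lengths in m; the calibration is good to about 2 mm. The wrist camera is an equidistant fisheye: a pixel r from the principal point sees the ray r / f radians off the axis. A picture is of the moment at which its call begins: read the wrist's pose just before it. calibration takes no time and is no camera call; for the wrist camera it gives the pose at the moment of the call.
- arm.sign_off(): hands the job in; it is judged then, once.
The state is a dict: "t": time; "joint_pos": joint angles; "qvel": joint speeds; "joint_torque": joint torques, N m; "position": TCP position; "tool_rot": TCP orientation; "wrist_force": force on the tool from outside, world axes, zero at the start; "torque": the same for the moment, N m; "gripper_width": finger opening in m; "gripper_force": force on a finger pad.
Only numpy, scipy, OpenCV 4.12 (cv2) and the standard library are available. Lean on these libraries where they do the work, as an engineer would, in place of code of your own. Each camera call takes 0.05 s, during which the arm holds its last target. There are 200 camera calls.

### The job

Make the pneumatic training rig safe: on the tall air reservoir, unscrew the valve's small knurled lock nut up to its stop, then press the freed valve tip fully down and keep it down for a good second; after that do the same on the short reservoir. Only when both have been vented, slide every load sleeve off the free end of the rig's arm and set them all down on the floor of the tray, side by side and not on one another. Leave both nuts unscrewed and do not disturb the other things on the bench.

Things in the scene. Friction and masses are not known exactly. Their poses are not given: they have to be found in the camera images.
- res_tall: the tall one of the two upright aluminium air reservoirs (64 mm diameter, 110 mm high without its valve; the other is the short one), on an 80 mm square foot bolted to the bench; origin at the centre of its underside, z up. On its top, on the axis, stands a brass vent valve: a stem of 10 mm diameter for the first 16 mm, then the knurled lock nut, then the steel valve tip, whose end is 152 mm above the bench
- nut_tall_c (a point): centre of the knurled brass lock nut on the tall reservoir's valve: 14 mm diameter, 9 mm high, its centre 110+20.5 mm above the bench when tight. It turns about the vertical with about 0.06 N m of friction, stays where it is left, and cannot come off the valve; it climbs 0.8 mm per rad as it is unscrewed
- nut_tall (a joint): angle of that nut in rad: 0 is screwed fully down, grows counter-clockwise seen from above (unscrewing), stop at 4.0 where it is fully unscrewed; starts between 0 and 0.4. The tip is locked while the nut is down: it gives about 1 mm, and 2 mm more per rad of nut, so 3.2 and more leaves it free
- tip_tall_top (a point): top of the tall reservoir's valve tip, a vertical steel pin of 6 mm diameter standing 17 mm above the top of the tight nut (14 mm above the unscrewed nut). Pushed straight down it sinks 5 mm against a spring, 3 N at first and 7 N at the bottom, and springs back when let go
- tip_tall (a joint): how far that tip is pressed in, m: 0 is out, 0.005 fully in
- res_short: the short one of the two upright aluminium air reservoirs (64 mm diameter, 70 mm high without its valve; the other is the tall one), on an 80 mm square foot bolted to the bench; origin at the centre of its underside, z up. On its top, on the axis, stands a brass vent valve: a stem of 10 mm diameter for the first 16 mm, then the knurled lock nut, then the steel valve tip, whose end is 112 mm above the bench
- nut_short_c (a point): centre of the knurled brass lock nut on the short reservoir's valve: 14 mm diameter, 9 mm high, its centre 70+20.5 mm above the bench when tight. It turns about the vertical with about 0.06 N m of friction, stays where it is left, and cannot come off the valve; it climbs 0.8 mm per rad as it is unscrewed
- nut_short (a joint): angle of that nut in rad: 0 is screwed fully down, grows counter-clockwise seen from above (unscrewing), stop at 4.0 where it is fully unscrewed; starts between 0 and 0.4. The tip is locked while the nut is down: it gives about 1 mm, and 2 mm more per rad of nut, so 3.2 and more leaves it free
- tip_short_top (a point): top of the short reservoir's valve tip, a vertical steel pin of 6 mm diameter standing 17 mm above the top of the tight nut (14 mm above the unscrewed nut). Pushed straight down it sinks 5 mm against a spring, 3 N at first and 7 N at the bottom, and springs back when let go
- tip_short (a joint): how far that tip is pressed in, m: 0 is out, 0.005 fully in
- rig: the lift rig, bolted to the bench: a 90 mm square foot, a 40 mm square column 149 mm high and a 12 mm square steel arm that sticks out level from the column along the rig's own -y. Origin at the centre of the foot's underside, z up. The arm's centre line is 120 mm above the bench, at the rig's x = 0; it begins at y = -0.02 (a 34 mm grey collar reaches to -0.03) and its free end, without any stop, is at y = -0.235
- bar_end (a point): centre of the arm's free end face (120 mm above the bench)
- sleeve1_c (a point): centre of a dark steel load sleeve (absent: None): a square tube 36 mm wide, 36 mm high and 30 mm long with a 22 mm square hole right through along its own y, 0.1 to 0.2 kg; at the start it hangs loosely on the rig's arm, axes as the rig's, its centre 5 mm below the arm's centre line. Sleeves stand in a row along the arm with gaps of 8 mm or more
- sleeve2_c (a point): centre of a dark steel load sleeve (absent: None): a square tube 36 mm wide, 36 mm high and 30 mm long with a 22 mm square hole right through along its own y, 0.1 to 0.2 kg; at the start it hangs loosely on the rig's arm, axes as the rig's, its centre 5 mm below the arm's centre line. Sleeves stand in a row along the arm with gaps of 8 mm or more
- sleeve3_c (a point): centre of a dark steel load sleeve (absent: None): a square tube 36 mm wide, 36 mm high and 30 mm long with a 22 mm square hole right through along its own y, 0.1 to 0.2 kg; at the start it hangs loosely on the rig's arm, axes as the rig's, its centre 5 mm below the arm's centre line. Sleeves stand in a row along the arm with gaps of 8 mm or more
- sleeve4_c (a point): centre of a dark steel load sleeve (absent: None): a square tube 36 mm wide, 36 mm high and 30 mm long with a 22 mm square hole right through along its own y, 0.1 to 0.2 kg; at the start it hangs loosely on the rig's arm, axes as the rig's, its centre 5 mm below the arm's centre line. Sleeves stand in a row along the arm with gaps of 8 mm or more
- tray: loose white open tray, 160 (its x) by 260 (its y) mm outside, walls 4 mm thick and 28 mm high, floor 4 mm thick, 0.7 kg; origin at the centre of its underside, z up
- relay: bystander, loose on the bench, not to be disturbed: small grey relay in a base, 28 x 45 x 46 mm; origin at its underside
- meter: bystander, loose on the bench, not to be disturbed: black hand multimeter lying flat, 85 x 160 x 39 mm; origin at its underside
- module: bystander, loose on the bench, not to be disturbed: grey controller module lying flat, 50 x 90 x 45 mm; origin at its underside
- driver: bystander, loose on the bench, not to be disturbed: screwdriver, 170 mm long; origin at its underside, the length along its x
- spanner: bystander, loose on the bench, not to be disturbed: spanner, 150 mm long; origin at its underside, the length along its x
Not all that is in view belongs to the job. What is shaped like the res_short but turquoise is not meant.

How it is judged:
On the way, in this order (a step that is already met when the one before it is completed fails the run):
1. the tall reservoir is vented: nut unscrewed, tip held down, all sleeves still on the arm (value of joint nut_tall above 3.2 rad and value of joint tip_tall above 0.0035 m and y of sleeve1_c in the frame of rig between -0.25 and -0.02 m and x of sleeve1_c in the frame of rig between -0.02 and 0.02 m and z of sleeve1_c in the frame of rig between 0.1 and 0.14 m and y of sleeve2_c in the frame of rig between -0.25 and -0.02 m and x of sleeve2_c in the frame of rig between -0.02 and 0.02 m and z of sleeve2_c in the frame of rig between 0.1 and 0.14 m and y of sleeve3_c in the frame of rig between -0.25 and -0.02 m and x of sleeve3_c in the frame of rig between -0.02 and 0.02 m and z of sleeve3_c in the frame of rig between 0.1 and 0.14 m and y of sleeve4_c in the frame of rig between -0.25 and -0.02 m and x of sleeve4_c in the frame of rig between -0.02 and 0.02 m and z of sleeve4_c in the frame of rig between 0.1 and 0.14 m), for 0.7 s.
2. then the short reservoir is vented: nut unscrewed, tip held down, all sleeves still on the arm (value of joint nut_short above 3.2 rad and value of joint tip_short above 0.0035 m and y of sleeve1_c in the frame of rig between -0.25 and -0.02 m and x of sleeve1_c in the frame of rig between -0.02 and 0.02 m and z of sleeve1_c in the frame of rig between 0.1 and 0.14 m and y of sleeve2_c in the frame of rig between -0.25 and -0.02 m and x of sleeve2_c in the frame of rig between -0.02 and 0.02 m and z of sleeve2_c in the frame of rig between 0.1 and 0.14 m and y of sleeve3_c in the frame of rig between -0.25 and -0.02 m and x of sleeve3_c in the frame of rig between -0.02 and 0.02 m and z of sleeve3_c in the frame of rig between 0.1 and 0.14 m and y of sleeve4_c in the frame of rig between -0.25 and -0.02 m and x of sleeve4_c in the frame of rig between -0.02 and 0.02 m and z of sleeve4_c in the frame of rig between 0.1 and 0.14 m), for 0.7 s.
At the end, for the whole second after the job is handed in: every sleeve lies at rest inside the tray on its floor (centre within the walls and less than 36 mm above the tray's underside), the tray flat and at rest, both nuts still unscrewed (3.0 rad or more), both tips out (less than 2 mm in) (x of sleeve1_c in the frame of tray between -0.08 and 0.08 m and y of sleeve1_c in the frame of tray between -0.13 and 0.13 m and z of sleeve1_c in the frame of tray between 0 and 0.036 m and linear speed of each of sleeve1, sleeve2, sleeve3, sleeve4 below 0.03 m/s and x of sleeve2_c in the frame of tray between -0.08 and 0.08 m and y of sleeve2_c in the frame of tray between -0.13 and 0.13 m and z of sleeve2_c in the frame of tray between 0 and 0.036 m and x of sleeve3_c in the frame of tray between -0.08 and 0.08 m and y of sleeve3_c in the frame of tray between -0.13 and 0.13 m and z of sleeve3_c in the frame of tray between 0 and 0.036 m and x of sleeve4_c in the frame of tray between -0.08 and 0.08 m and y of sleeve4_c in the frame of tray between -0.13 and 0.13 m and z of sleeve4_c in the frame of tray between 0 and 0.036 m and value of joint each of nut_tall, nut_short above 3 rad and value of joint each of tip_tall, tip_short below 0.002 m and angle between tray's own z axis and vertical below 0.1 rad and linear speed of tray below 0.02 m/s); the robot touches nothing.
It fails at once if the relay is disturbed (moved more than 25 mm) (distance of relay from where it was at the start of the episode above 0.025 m).
It fails at once if the meter is disturbed (moved more than 25 mm) (distance of meter from where it was at the start of the episode above 0.025 m).
It fails at once if the module is disturbed (moved more than 25 mm) (distance of module from where it was at the start of the episode above 0.025 m).
It fails at once if the driver is disturbed (moved more than 25 mm) (distance of driver from where it was at the start of the episode above 0.025 m).
It fails at once if the spanner is disturbed (moved more than 25 mm) (distance of spanner from where it was at the start of the episode above 0.025 m).
Of sleeve1, sleeve2, sleeve3, sleeve4 only 2 to 4 are there at a start; the rules pass over those that are not, and their reading is None.
At some moment in a run one of tray may be knocked a few centimetres aside while the robot is not near it.
Once in a run the grip may slacken for a moment while it holds something.
It also fails if it takes over 210 s, if anything falls off the work surface, if the arm or the gripper's body presses on something with over 40 N, if the wrist force passes 120 N, or if a joint passes its speed limit or range.

## Working session

There is one attempt and no reset: what is moved stays moved. The work goes in short steps, Python scripts to look and compute and a tool call to move; the robot and the scene stay as the last step left them, time stands still between calls to the robot, and variables do not carry over. Pictures are saved under pics/ and viewed, at most 14 in all, crops included, and the job is handed in when it is done.

Besides the shell and the picture viewer there is one more tool, called after "Request:" as name([rows], argument=value, ...), one row to a line, values as JSON. move_arm: Moves the arm, as the interface text tells. Shifts and turns lie within -1 to 1; 1 stands for 0.025 m of shift or 180 degrees of turn. Its arguments: {"type":"object","properties":{"moves":{"type":"array","items":{"type":"array","items":{"type":"number"}}},"force":{"type":"number"}},"required":["moves"]}

```bash
mkdir -p pics; python3 - <<'E'
from cell import arm
import cv2,numpy as np
print(arm.state()); print(arm.tcp_to_grasp)
for n in("scene","top"):
    im=arm.camera(n); cv2.imwrite(f"pics/{n}0.png",im[:,:,::-1]); c=arm.calibration(n); print(n,c["mtx"],np.round(c["cam_to_world"],4))
E
```

```text
{'t': 0.0, 'joint_pos': array([-1.28516513,  0.53713938, -0.00442921,  1.53883582,  0.0026077 ,
        1.0672824 , -0.07122189]), 'qvel': array([ 0.00102994, -0.00218802,  0.00080623, -0.00078049, -0.00085071,
       -0.00060445,  0.00050962]), 'joint_torque': array([ 1.84666669e-04, -5.70986116e+01,  9.91007388e-01, -2.51604849e+01,
       -5.62675518e-02,  1.79031462e-02,  1.49930488e-04]), 'position': array([0.22381971, 0.60961995, 0.23787106]), 'tool_rot': array([ 1.74987174e-01,  9.84570364e-01, -8.25884223e-04, -7.88983951e-05]), 'wrist_force': array([ 0.34982907, -0.05286153, -0.4264466 ]), 'torque': array([-0.00625688, -0.01192886,  0.0241821 ]), 'gripper_force': 0.0, 'gripper_width': 0.08796954650333368}
0.0187
scene [[429.3422166    0.         280.05484139]
 [  0.         429.3422166  210.78303688]
 [  0.           0.           1.        ]] [[-3.128e-01  7.098e-01 -6.311e-01  1.257e+00]
 [ 9.498e-01  2.345e-01 -2.071e-01  1.810e-01]
 [ 1.000e-03 -6.643e-01 -7.475e-01  9.127e-01]
 [ 0.000e+00  0.000e+00  0.000e+00  1.000e+00]]
top [[403.54289399   0.         281.75104317]
 [  0.         403.54289399 207.79058167]
 [  0.           0.           1.        ]] [[ 0.018  -0.9989  0.0438  0.5184]
 [-0.9998 -0.0185 -0.01   -0.0182]
 [ 0.0108 -0.0436 -0.999   1.0906]
 [ 0.      0.      0.      1.    ]]
```

View pics/scene0.png

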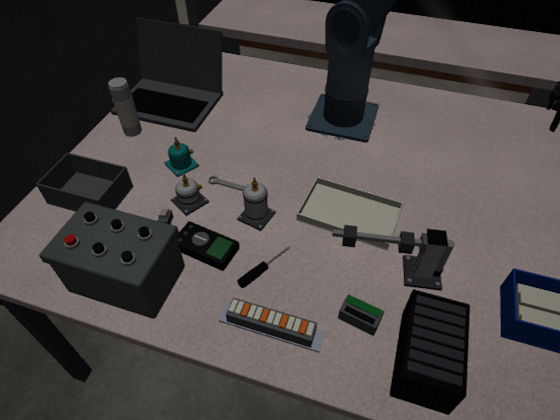

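View pics/top0.png

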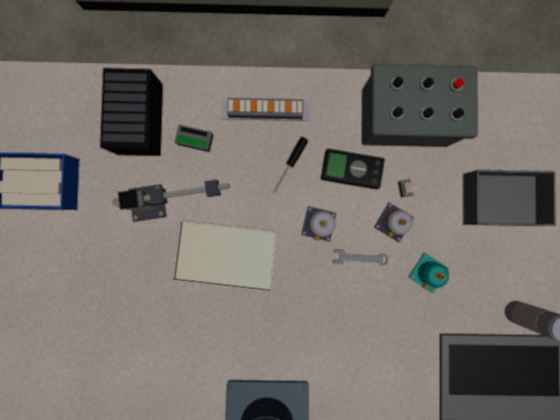

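The scene picture shows the rig at about (425,250), with sleeves at (350,235) and (407,242). The tray is at (350,212), the tall reservoir at (256,200), the short one at (187,190), and a turquoise decoy at (180,157). In the top view the tall one is at (320,224), the short one at (398,222), the rig at (145,198), and the tray at (226,256).

```bash
python3 - <<'E'
import cv2,numpy as np
s=cv2.imread("pics/scene0.png");t=cv2.imread("pics/top0.png")
g=lambda a:(255*(a/255.)**.55).astype(np.uint8)
def c(im,x,y,w,h,k):return cv2.resize(g(im[y:y+h,x:x+w]),None,fx=k,fy=k,interpolation=cv2.INTER_CUBIC)
a=np.hstack([c(t,105,160,133,100,3),c(t,300,190,133,100,3)])
b=np.hstack([c(s,325,210,133,100,3),c(s,160,150,133,100,3)])
cv2.imwrite("pics/crop1.png",np.vstack([a,b]))
E
```

```text
(no output)
```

View pics/crop1.png

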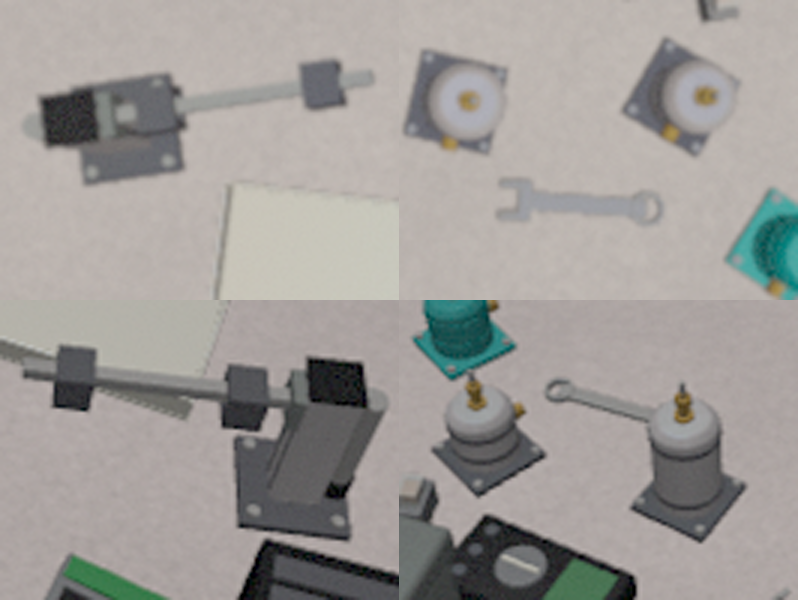

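```bash
cat >h.py <<'E'
from cell import arm
import cv2,numpy as np
from scipy.spatial.transform import Rotation as R
def px2w(n,u,v,z):
    c=arm.calibration(n);T=c["cam_to_world"];d=T[:3,:3]@np.linalg.solve(c["mtx"],[u,v,1]);o=T[:3,3]
    return o+d*(z-o[2])/d[2]
def w2px(n,p):
    c=arm.calibration(n);T=c["cam_to_world"];q=T[:3,:3].T@(np.array(p)-T[:3,3]);K=c["mtx"]
    if n=="wrist":
        r=np.hypot(q[0],q[1]);th=np.arctan2(r,q[2]);f=K[0,0];return np.array([K[0,2]+f*th*q[0]/r,K[1,2]+f*th*q[1]/r])
    q=K@q;return q[:2]/q[2]
def wpx2w(u,v,z):
    c=arm.calibration("wrist");T=c["cam_to_world"];K=c["mtx"];d=np.array([(u-K[0,2])/K[0,0],(v-K[1,2])/K[1,1]]);r=np.hypot(*d)
    d=T[:3,:3]@np.array([*(np.sin(r)*d/max(r,1e-9)),np.cos(r)]);o=T[:3,3];return o+d*(z-o[2])/d[2]
def st():
    s=arm.state();print("t",round(s["t"],2),"p",np.round(s["position"],4),"yaw(tool x)",np.round(np.degrees(np.arctan2(*R.from_quat(s["tool_rot"]).as_matrix()[[1,0],0])),2),"z",np.round(R.from_quat(s["tool_rot"]).as_matrix()[:,2],3),"F",np.round(s["wrist_force"],1),"g",round(s["gripper_width"],4),round(s["gripper_force"],1));return s
def go(p,yaw):
    "delta in tool axes units and yaw turn units to target p, tool-x yaw deg, pointing down"
    s=st();M=R.from_quat(s["tool_rot"]).as_matrix()
    y=np.radians(yaw);X=np.array([np.cos(y),np.sin(y),0]);Z=np.array([0,0,-1.]);T=np.c_[X,np.cross(Z,X),Z]
    print("shift units",np.round(M.T@(np.array(p)-s["position"])/.025,2),"turn units",np.round(R.from_matrix(M.T@T).as_rotvec()/np.pi,4),"j7",s["joint_pos"][6])
def save(n,name,f=.55,box=None,k=1):
    im=arm.camera(n)[:,:,::-1]
    if box: x,y,w,h=box;im=im[y:y+h,x:x+w]
    im=(255*(im/255.)**f).astype(np.uint8);cv2.imwrite("pics/"+name,cv2.resize(im,None,fx=k,fy=k,interpolation=cv2.INTER_CUBIC))
E
python3 - <<'E'
from h import *
np.set_printoptions(precision=4,suppress=True)
print("tall",px2w("top",323,223.3,.14),px2w("scene",254.7,178,.152))
print("short",px2w("top",402.3,222,.10),px2w("scene",184.7,175,.112))
print("barend",px2w("top",229.3,186,.12)); print("barstart",px2w("top",105+180/3,160+105/3,.126))
print("bar scene end",px2w("scene",325+25/3,210+67/3,.12))
print("sleeve top mid (318,82)",px2w("top",105+320/3,160+83/3,.133))
for u,v in [(181,221),(277,232),(271,290),(175,281)]: print("tray",px2w("top",u,v,.028))
c=arm.calibration("wrist");print(c)
for n,u,v,z in [("driver",305,140,.02),("driver tip",276,190,.01),("meter",322,182,.03),("meter2",380,186,.03),("relay",405,188,.04),("spanner",335,257,0),("spanner",387,259,0),("module",180,147,.04),("module",208,150,.04)]: print(n,px2w("top",u,v,z))
st()
E
```

```text
tall [ 0.5253 -0.1255  0.14  ] [ 0.5291 -0.1259  0.152 ]
short [ 0.5324 -0.3254  0.1   ] [ 0.5391 -0.3251  0.112 ]
barend [0.6112 0.0995 0.12  ]
barstart [0.5861 0.2516 0.126 ]
bar scene end [0.613  0.1023 0.12  ]
sleeve top mid (318,82) [0.6052 0.1396 0.133 ]
tray [0.5254 0.235  0.028 ]
tray [ 0.5011 -0.0174  0.028 ]
tray [ 0.3496 -0.0046  0.028 ]
tray [0.3688 0.2461 0.028 ]
{'mtx': array([[325.1923,   0.    , 274.0899],
       [  0.    , 325.1923, 206.3924],
       [  0.    ,   0.    ,   1.    ]]), 'cam_to_world': array([[ 0.3441,  0.9062,  0.2456,  0.1603],
       [ 0.9389, -0.3319, -0.091 ,  0.6331],
       [-0.0009,  0.2619, -0.9651,  0.3838],
       [ 0.    ,  0.    ,  0.    ,  1.    ]])}
driver [ 0.7481 -0.0878  0.02  ]
driver tip [ 0.6133 -0.0127  0.01  ]
meter [ 0.6351 -0.1338  0.03  ]
meter2 [ 0.6274 -0.2875  0.03  ]
relay [ 0.6224 -0.3507  0.04  ]
spanner [ 0.4362 -0.1749  0.    ]
spanner [ 0.4332 -0.3155  0.    ]
module [0.7187 0.2404 0.04  ]
module [0.7123 0.1671 0.04  ]
t 0.1 p [0.2238 0.6097 0.2379] yaw(tool x) 159.85 z [-0.    -0.001 -1.   ] F [ 0.5 -0.6  0.6] g 0.0881 0.0
```

```bash
python3 - <<'E'
from h import *
go([.527,-.1255,.24],159.85)
E
```

```text
t 0.1 p [0.2238 0.6097 0.2379] yaw(tool x) 159.85 z [-0.    -0.001 -1.   ] F [ 0.5 -0.6  0.6] g 0.0881 0.0
shift units [-21.52 -23.43  -0.04] turn units [-0.0005  0.     -0.    ] j7 -0.07121529937561984
```

Request:
move_arm([
  [0.0, -0.86, -0.94, 0, 0, 0, 0],
  [0.0, -0.86, -0.94, 0, 0, 0, 0],
  [0.0, -0.86, -0.94, 0, 0, 0, 0],
  [0.0, -0.86, -0.94, 0, 0, 0, 0],
  [0.0, -0.86, -0.94, 0, 0, 0, 0],
], force=40)

```text
t: 0.52
position: [0.2846, 0.4611, 0.2384]
tool_rot: [0.175, 0.985, -0.0, -0.0]
wrist_force: [0.5, 0.0, 0.1]
gripper_width: 0.0571
gripper_force: 0.0
```

Request:
move_arm([
  [0.0, -0.86, -0.94, 0, 0, 0, 0],
  [0.0, -0.86, -0.94, 0, 0, 0, 0],
  [0.0, -0.86, -0.94, 0, 0, 0, 0],
  [0.0, -0.86, -0.94, 0, 0, 0, 0],
  [0.0, -0.86, -0.94, 0, 0, 0, 0],
])

```text
t: 0.93
position: [0.345, 0.3138, 0.2385]
tool_rot: [0.175, 0.985, -0.0, -0.0]
wrist_force: [0.4, 0.4, 0.1]
gripper_width: 0.0441
gripper_force: 0.0
```

Request:
move_arm([
  [0.0, -0.86, -0.94, 0, 0, 0, 0],
  [0.0, -0.86, -0.94, 0, 0, 0, 0],
  [0.0, -0.86, -0.94, 0, 0, 0, 0],
  [0.0, -0.86, -0.94, 0, 0, 0, 0],
  [0.0, -0.86, -0.94, 0, 0, 0, 0],
])

```text
t: 1.35
position: [0.4054, 0.1665, 0.2386]
tool_rot: [0.175, 0.985, -0.0, -0.0]
wrist_force: [1.3, 0.0, 0.1]
gripper_width: 0.044
gripper_force: 0.0
```

Request:
move_arm([
  [0.0, -0.86, -0.94, 0, 0, 0, 0],
  [0.0, -0.86, -0.94, 0, 0, 0, 0],
  [0.0, -0.86, -0.94, 0, 0, 0, 0],
  [0.0, -0.86, -0.94, 0, 0, 0, 0],
  [0.0, -0.86, -0.94, 0, 0, 0, 0],
])

```text
t: 1.77
position: [0.4658, 0.0193, 0.2387]
tool_rot: [0.175, 0.985, 0.0, -0.0]
wrist_force: [-0.3, 0.3, 0.4]
gripper_width: 0.0439
gripper_force: 0.0
```

Request:
move_arm([
  [0.0, -0.86, -0.94, 0, 0, 0, 0],
  [0.0, -0.86, -0.94, 0, 0, 0, 0],
  [0.0, -0.86, -0.94, 0, 0, 0, 0],
  [0.0, -0.86, -0.94, 0, 0, 0, 0],
  [0.0, -0.86, -0.94, 0, 0, 0, 0],
])

```text
t: 2.18
position: [0.5262, -0.1279, 0.2385]
tool_rot: [0.175, 0.985, 0.0, -0.0]
wrist_force: [0.9, 0.4, 0.6]
gripper_width: 0.0442
gripper_force: 0.0
```

```bash
python3 - <<'E'
from h import *
st();save("wrist","w1.png",.55)
np.set_printoptions(precision=1,suppress=True)
print(w2px("wrist",[.527,-.1255,.152]),w2px("wrist",[.527,-.1255,.1305]),w2px("wrist",arm.state()["position"]))
E
```

```text
t 2.18 p [ 0.5262 -0.1279  0.2385] yaw(tool x) 159.85 z [-0.001  0.    -1.   ] F [0.9 0.4 0.6] g 0.0442 0.0
[286.  206.7] [285.1 199.6] [274.  261.5]
```

View pics/w1.png

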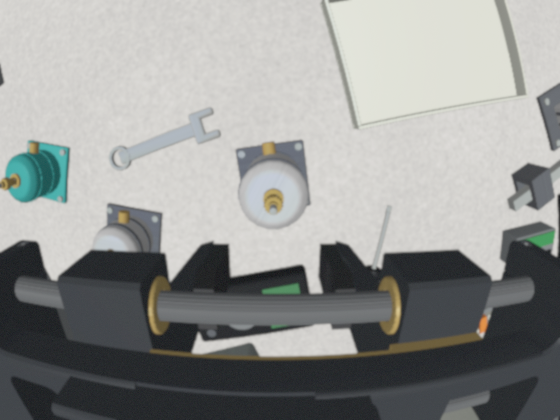

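The wrist view shows the tall valve tip at about (272,210) and its nut at about (273,202). The fingers straddle x ≈ 274.

```bash
python3 - <<'E'
from h import *
np.set_printoptions(precision=4,suppress=True)
im=cv2.imread("pics/w1.png");cv2.imwrite("pics/w1c.png",cv2.resize(im[170:240,230:320],None,fx=8,fy=8,interpolation=cv2.INTER_CUBIC))
print(wpx2w(272,210,.152),wpx2w(273,202,.1305))
E
```

```text
[ 0.5258 -0.1361  0.152 ] [ 0.5255 -0.1354  0.1305]
```

View pics/w1c.png

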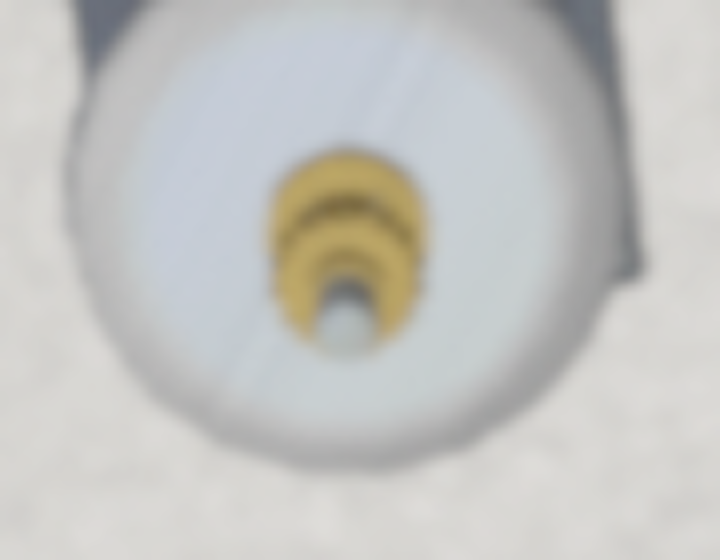

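```bash
python3 - <<'E'
from h import *
np.set_printoptions(precision=4,suppress=True)
st();print(arm.calibration("wrist")["cam_to_world"]);print(wpx2w(273.3,210.3,.152))
E
```

```text
t 2.23 p [ 0.5277 -0.1349  0.239 ] yaw(tool x) 159.5 z [ 0.002 -0.005 -1.   ] F [ 1.6 -4.5  0.6] g 0.0438 0.0
[[ 0.3498  0.9035  0.2475  0.464 ]
 [ 0.9368 -0.3365 -0.0957 -0.1106]
 [-0.0032  0.2653 -0.9642  0.3846]
 [ 0.      0.      0.      1.    ]]
[ 0.5263 -0.1353  0.152 ]
```

Request:
move_arm([
  [0, 0, 0, 0, 0, 0, 0.039],
  [0, 0, 0, 0, 0, 0, 0.039],
  [0, 0, 0, 0, 0, 0, 0.039],
  [0, 0, 0, 0, 0, 0, 0.039],
  [0, 0, 0, 0, 0, 0, 0.039],
])

```text
t: 2.65
position: [0.5258, -0.1263, 0.2384]
tool_rot: [0.466, 0.885, -0.0, -0.0]
wrist_force: [-0.4, 1.3, -0.2]
gripper_width: 0.0443
gripper_force: 0.0
```

Request:
move_arm([
  [0, 0, 0, 0, 0, 0, 0.039],
  [0, 0, 0, 0, 0, 0, 0.039],
  [0, 0, 0, 0, 0, 0, 0.039],
  [0, 0, 0, 0, 0, 0, 0.039],
  [0, 0, 0, 0, 0, 0, 0.039],
])

```text
t: 3.07
position: [0.5258, -0.1262, 0.2385]
tool_rot: [0.711, 0.703, -0.0, -0.0]
wrist_force: [-1.1, -0.7, 1.0]
gripper_width: 0.0442
gripper_force: 0.0
```

Request:
move_arm([
  [0, 0, 0, 0, 0, 0, 0.039],
  [0, 0, 0, 0, 0, 0, 0.039],
  [0, 0, 0, 0, 0, 0, 0.039],
  [0, 0, 0, 0, 0, 0, 0.039],
  [0, 0, 0, 0, 0, 0, 0.039],
])

```text
t: 3.48
position: [0.5258, -0.1262, 0.2385]
tool_rot: [0.89, 0.456, -0.0, -0.0]
wrist_force: [-0.4, 1.3, -0.3]
gripper_width: 0.0437
gripper_force: 0.0
```

Request:
move_arm([
  [0, 0, 0, 0, 0, 0, 0.039],
  [0, 0, 0, 0, 0, 0, 0.039],
  [0, 0, 0, 0, 0, 0, 0.039],
  [0, 0, 0, 0, 0, 0, 0.039],
  [0, 0, 0, 0, 0, 0, 0.039],
])

```text
t: 3.9
position: [0.5259, -0.1261, 0.2385]
tool_rot: [0.986, 0.166, -0.0, -0.0]
wrist_force: [-0.5, -0.1, 0.4]
gripper_width: 0.0436
gripper_force: 0.0
```

Request:
move_arm([
  [0, 0, 0, 0, 0, 0, 0.039],
  [0, 0, 0, 0, 0, 0, 0.039],
  [0, 0, 0, 0, 0, 0, 0.039],
  [0, 0, 0, 0, 0, 0, 0.039],
  [0, 0, 0, 0, 0, 0, 0.039],
])

```text
t: 4.32
position: [0.5259, -0.1261, 0.2385]
tool_rot: [0.99, -0.139, -0.0, -0.0]
wrist_force: [-0.0, 0.7, -0.0]
gripper_width: 0.0441
gripper_force: 0.0
```

Request:
move_arm([
  [0, 0, 0, 0, 0, 0, 0.039],
  [0, 0, 0, 0, 0, 0, 0.039],
  [0, 0, 0, 0, 0, 0, 0.039],
  [0, 0, 0, 0, 0, 0, 0],
  [0, 0, 0, 0, 0, 0, 0],
])

```text
t: 4.73
position: [0.5259, -0.1263, 0.2384]
tool_rot: [0.95, -0.313, -0.0, 0.0]
wrist_force: [-0.3, 0.1, 0.7]
gripper_width: 0.0441
gripper_force: 0.0
```

```bash
python3 - <<'E'
from h import *
np.set_printoptions(precision=4,suppress=True)
s=st();print(s["joint_pos"]);x,y=w2px("wrist",[.5255,-.127,.152]);print(x,y);save("wrist","w2.png",.55,(190,150,160,110),5);st()
E
```

```text
t 4.73 p [ 0.5259 -0.1263  0.2384] yaw(tool x) -36.5 z [-0.001 -0.    -1.   ] F [-0.3  0.1  0.7] g 0.0441 0.0
[-0.6736  0.6284  1.186   1.8722 -0.6558  1.1035 -1.4408]
274.9563247274323 210.76789229397474
t 4.78 p [ 0.526  -0.1263  0.2385] yaw(tool x) -36.49 z [-0.001  0.    -1.   ] F [0.5 1.2 0.5] g 0.044 0.0
```

View pics/w2.png

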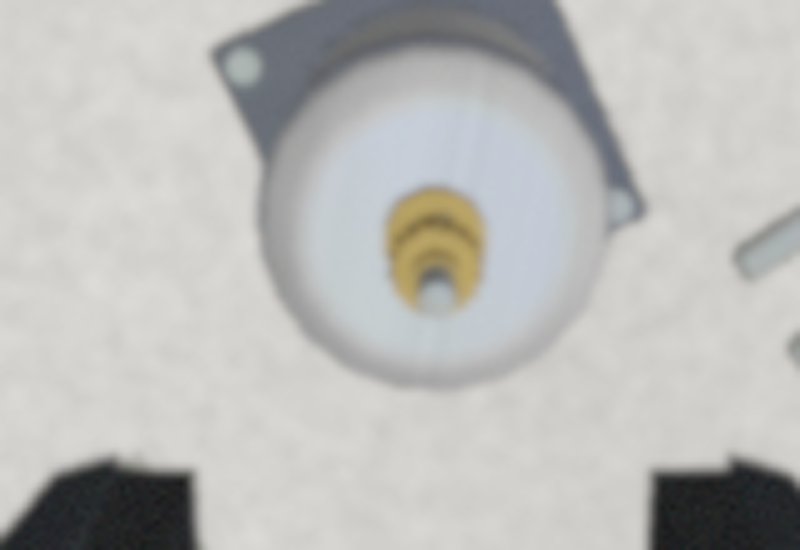

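Tip is at about (277.4,208.4) in the full wrist picture.

```bash
python3 - <<'E'
from h import *
np.set_printoptions(precision=4,suppress=True)
p=wpx2w(277.4,208.4,.152);print(p,wpx2w(190+436/5,150+195/5,.126))
go([p[0],p[1],.117],-36.5)
E
```

```text
[ 0.526  -0.1295  0.152 ] [ 0.5332 -0.135   0.126 ]
t 4.78 p [ 0.526  -0.1263  0.2385] yaw(tool x) -36.49 z [-0.001  0.    -1.   ] F [0.5 1.2 0.5] g 0.044 0.0
shift units [0.08 0.1  4.86] turn units [0.0001 0.0001 0.0001] j7 -1.4405278893332236
```

Request:
move_arm([
  [0, 0.04, 0.05, 1, 0, 0, 0],
  [0, 0, 0, 1, 0, 0, 0],
  [0, 0, 0, 1, 0, 0, 0],
  [0, 0, 0, 0.9, 0, 0, 0],
  [0, 0, 0, 0.9, 0, 0, 0],
])

```text
t: 5.2
position: [0.5261, -0.1278, 0.1176]
tool_rot: [0.95, -0.313, -0.0, -0.0]
wrist_force: [0.7, 0.3, 0.5]
gripper_width: 0.044
gripper_force: 0.0
```

Request:
move_arm([
  [-0.5, 0, 0, 0, 0, 0, 0],
  [-0.9, 0, 0, 0, 0, 0, 0],
  [-1, 0, 0, 0, 0, 0, 0],
  [-1, 0, 0, 0, 0, 0, 0],
  [-1, 0, 0, 0, 0, 0, 0],
], force=20)

```text
t: 5.62
position: [0.5264, -0.1293, 0.12]
tool_rot: [0.949, -0.315, 0.001, 0.001]
wrist_force: [-2.5, -4.1, 3.8]
gripper_width: 0.0127
gripper_force: 20.0
```

```bash
python3 - <<'E'
from h import *
st()
E
```

```text
t 5.62 p [ 0.5264 -0.1293  0.12  ] yaw(tool x) -36.7 z [ 0.001 -0.002 -1.   ] F [-2.5 -4.1  3.8] g 0.0127 20.0
```

```bash
python3 - <<'E'
from h import *
s=st();print(s["torque"],s["joint_pos"]);c=w2px("wrist",[.526,-.129,.13]);print(c)
a=arm.camera("wrist")[200:330,194:354,::-1];s2=arm.camera("scene")[150:230,200:310,::-1]
g=lambda a,w,h:cv2.resize((255*(a/255.)**.55).astype(np.uint8),(w,h),interpolation=cv2.INTER_CUBIC)
cv2.imwrite("pics/g1.png",np.hstack([g(a,400,325),g(s2,400,325)]))
E
```

```text
t 5.62 p [ 0.5264 -0.1293  0.12  ] yaw(tool x) -36.7 z [ 0.001 -0.002 -1.   ] F [-2.5 -4.1  3.8] g 0.0127 20.0
[-0.5410283   0.51773024  0.03549127] [-0.54590963  0.76599961  0.99847057  1.95466544 -0.83504929  0.90234912
 -1.31686449]
[273.93159463 269.71633187]
```

View pics/g1.png

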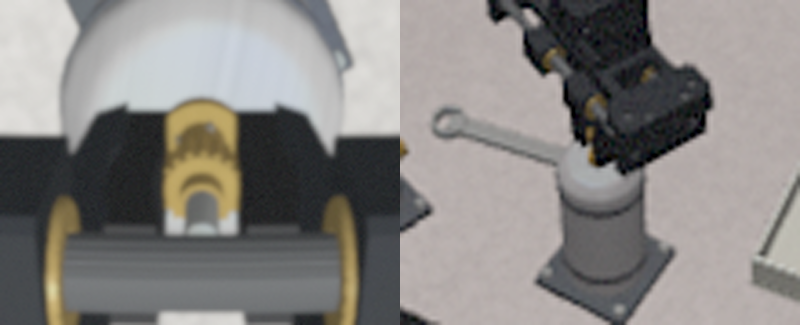

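Request:
move_arm([
  [-1, 0.02, 0.05, -0.05, 0, 0, -0.03],
  [-1, 0, 0, -0.05, 0, 0, -0.03],
  [-1, 0, 0, -0.004, 0, 0, -0.03],
  [-1, 0, 0, -0.004, 0, 0, -0.03],
  [-1, 0, 0, -0.004, 0, 0, -0.03],
], force=30)

```text
t: 6.13
position: [0.5265, -0.1289, 0.1208]
tool_rot: [0.997, -0.082, 0.0, 0.0]
wrist_force: [5.6, -3.2, -16.0]
gripper_width: 0.0124
gripper_force: 30.0
```

```bash
python3 - <<'E'
from h import *
s=st();print(s["torque"],s["joint_pos"])
E
```

```text
t 6.13 p [ 0.5265 -0.1289  0.1208] yaw(tool x) -9.4 z [ 0.001 -0.001 -1.   ] F [  5.6  -3.2 -16. ] g 0.0124 30.0
[-0.45384648 -0.95121172 -0.05319713] [-0.48463449  0.70201273  0.88954768  1.95116451 -0.73235067  0.84728015
 -0.92777732]
```

Request:
move_arm([
  [-1, 0, 0, 0, 0, 0, -0.03],
  [-1, 0, 0, 0, 0, 0, -0.03],
  [-1, 0, 0, 0, 0, 0, -0.03],
  [-1, 0, 0, 0, 0, 0, -0.03],
  [-1, 0, 0, 0, 0, 0, -0.03],
])

```text
t: 6.55
position: [0.5265, -0.1286, 0.1211]
tool_rot: [0.988, 0.153, 0.0, 0.0]
wrist_force: [4.3, -1.5, -11.2]
gripper_width: 0.0124
gripper_force: 30.0
```

```bash
python3 - <<'E'
from h import *
s=st();print(s["torque"],s["joint_pos"])
E
```

```text
t 6.55 p [ 0.5265 -0.1286  0.1211] yaw(tool x) 17.61 z [ 0.001  0.    -1.   ] F [  4.3  -1.5 -11.2] g 0.0124 30.0
[-0.10010553 -0.68238774 -0.04654851] [-0.41293304  0.64832365  0.77402659  1.94755213 -0.62818167  0.80201635
 -0.54733873]
```

Request:
move_arm([
  [-1, 0, 0, 0, 0, 0, -0.03],
  [-1, 0, 0, 0, 0, 0, -0.03],
  [-1, 0, 0, 0, 0, 0, -0.03],
  [-1, 0, 0, 0, 0, 0, -0.03],
  [-1, 0, 0, 0, 0, 0, -0.03],
])

```text
t: 6.97
position: [0.526, -0.1286, 0.1218]
tool_rot: [0.925, 0.379, 0.0, -0.0]
wrist_force: [-0.6, 0.9, -1.0]
gripper_width: 0.0124
gripper_force: 30.0
```

Request:
move_arm([
  [-1, 0, 0, 0, 0, 0, -0.03],
  [-1, 0, 0, 0, 0, 0, -0.03],
  [-1, 0, 0, 0, 0, 0, -0.03],
  [-1, 0, 0, 0, 0, 0, -0.03],
  [-1, 0, 0, 0, 0, 0, -0.03],
])

```text
t: 7.38
position: [0.5259, -0.1285, 0.1221]
tool_rot: [0.811, 0.585, 0.0, -0.001]
wrist_force: [-2.0, 1.8, 3.7]
gripper_width: 0.0127
gripper_force: 30.0
```

Request:
move_arm([
  [-1, 0, 0, -0.003, 0, 0, -0.03],
  [-1, 0, 0, -0.003, 0, 0, -0.03],
  [-1, 0, 0, -0.003, 0, 0, -0.03],
  [-1, 0, 0, -0.003, 0, 0, -0.03],
  [-1, 0, 0, -0.003, 0, 0, -0.03],
])

```text
t: 7.8
position: [0.5258, -0.1285, 0.1224]
tool_rot: [0.652, 0.758, 0.0, -0.001]
wrist_force: [-1.7, 2.0, 3.0]
gripper_width: 0.0125
gripper_force: 30.0
```

Request:
move_arm([
  [-1, 0, 0, -0.003, 0, 0, -0.03],
  [-1, 0, 0, -0.003, 0, 0, -0.03],
  [-1, 0, 0, -0.003, 0, 0, -0.03],
  [-1, 0, 0, -0.003, 0, 0, -0.03],
  [-1, 0, 0, -0.003, 0, 0, -0.03],
])

```text
t: 8.22
position: [0.5256, -0.1286, 0.1228]
tool_rot: [0.457, 0.889, 0.0, -0.0]
wrist_force: [-2.5, 2.7, 2.6]
gripper_width: 0.0122
gripper_force: 30.0
```

```bash
python3 - <<'E'
from h import *
s=st();print(s["torque"],s["joint_pos"])
E
```

```text
t 8.22 p [ 0.5256 -0.1286  0.1228] yaw(tool x) 125.57 z [-0.001  0.001 -1.   ] F [-2.5  2.7  2.6] g 0.0122 30.0
[ 0.43902115  0.4557223  -0.03622482] [-0.06383514  0.52685514  0.28660313  1.92839035 -0.21967717  0.71700829
  0.97330679]
```

Request:
move_arm([
  [-1, 0, 0, -0.003, 0, 0, -0.03],
  [-1, 0, 0, -0.003, 0, 0, -0.03],
  [-1, 0, 0, -0.003, 0, 0, -0.03],
  [-1, 0, 0, -0.003, 0, 0, -0.03],
  [-1, 0, 0, -0.003, 0, 0, -0.03],
])

```text
t: 8.63
position: [0.5255, -0.1287, 0.1232]
tool_rot: [0.237, 0.971, 0.0, -0.0]
wrist_force: [-2.9, 1.7, 3.3]
gripper_width: 0.0125
gripper_force: 30.0
```

Request:
move_arm([
  [-1, 0, 0, -0.003, 0, 0, -0.02],
  [-1, 0, 0, -0.003, 0, 0, -0.02],
  [-1, 0, 0, -0.003, 0, 0, -0.02],
  [-1, 0, 0, 0, 0, 0, -0.02],
  [-1, 0, 0, 0, 0, 0, 0],
])

```text
t: 9.05
position: [0.5255, -0.1288, 0.1234]
tool_rot: [0.115, 0.993, 0.0, -0.0]
wrist_force: [-3.3, 3.5, 4.8]
gripper_width: 0.013
gripper_force: 30.0
```

```bash
python3 - <<'E'
from h import *
s=st();print(s["torque"],s["joint_pos"])
E
```

```text
t 9.05 p [ 0.5255 -0.1288  0.1234] yaw(tool x) 166.82 z [-0.001  0.001 -1.   ] F [-3.3  3.5  4.8] g 0.013 30.0
[ 0.56691146  0.55176161 -0.06159838] [ 0.07936996  0.51299292  0.10072313  1.91958895 -0.07682659  0.71343934
  1.56612151]
```

Request:
move_arm([
  [-1, 0, 0, -0.003, 0, 0, -0.02],
  [-1, 0, 0, -0.003, 0, 0, -0.02],
  [-1, 0, 0, -0.003, 0, 0, -0.02],
  [-1, 0, 0, 0, 0, 0, -0.02],
  [-1, 0, 0, 0, 0, 0, 0],
])

```text
t: 9.47
position: [0.5255, -0.1288, 0.1236]
tool_rot: [-0.01, 1.0, 0.0, -0.0]
wrist_force: [-2.7, 3.0, 5.6]
gripper_width: 0.0129
gripper_force: 30.0
```

```bash
python3 - <<'E'
from h import *
s=st();print(s["torque"],s["joint_pos"])
E
```

```text
t 9.47 p [ 0.5255 -0.1288  0.1236] yaw(tool x) -178.84 z [-0.001  0.001 -1.   ] F [-2.7  3.   5.6] g 0.0129 30.0
[ 0.6016231   0.65532587 -0.02907375] [ 0.12883794  0.51148106  0.03702416  1.91644898 -0.02875045  0.71496547
  1.77382231]
```

Request:
move_arm([
  [-1, 0, 0, 0, 0, 0, -0.02],
  [-1, 0, 0, 0, 0, 0, -0.02],
  [-1, 0, 0, 0, 0, 0, -0.02],
  [-1, 0, 0, 0, 0, 0, -0.02],
  [-1, 0, 0, 0, 0, 0, 0],
])

```text
t: 9.88
position: [0.5255, -0.1289, 0.1237]
tool_rot: [-0.135, 0.991, 0.0, -0.0]
wrist_force: [-2.8, 3.4, 5.9]
gripper_width: 0.0123
gripper_force: 30.0
```

```bash
python3 - <<'E'
from h import *
s=st();print(s["torque"],s["joint_pos"])
E
```

```text
t 9.88 p [ 0.5255 -0.1289  0.1237] yaw(tool x) -164.48 z [-0.001  0.001 -1.   ] F [-2.8  3.4  5.9] g 0.0123 30.0
[ 0.59763749  0.74278955 -0.18946415] [ 0.178415    0.5116757  -0.02649479  1.91328985  0.01870486  0.71762932
  1.98283081]
```

Request:
move_arm([
  [-0.5, 0, 0, 0, 0, 0, 0],
  [-0.3, 0, 0, 0, 0, 0, 0],
  [-0.3, 0, 0, -1, 0, 0, 0],
  [-0.3, 0, 0, -1, 0, 0, 0],
  [-1, 0, 0, 0, 0, 0, 0],
])

```text
t: 10.3
position: [0.5287, -0.1304, 0.1771]
tool_rot: [-0.134, 0.991, -0.001, 0.003]
wrist_force: [1.4, -0.6, 0.2]
gripper_width: 0.0262
gripper_force: 0.0
```

Request:
move_arm([
  [-1, 0, 0, 0, 0, 0, 0],
  [-1, 0, 0, 0, 0, 0, 0],
  [-1, 0, 0, 0, 0, 0, 0],
  [-1, 0, 0, 0, 0, 0, 0],
  [-1, 0, 0, 0, 0, 0, 0],
])

```text
t: 10.72
position: [0.5254, -0.1294, 0.1723]
tool_rot: [-0.135, 0.991, 0.0, -0.001]
wrist_force: [0.9, -0.1, 0.5]
gripper_width: 0.0004
gripper_force: 0.0
```

```bash
python3 - <<'E'
from h import *
go([.5255,-.1289,.155],-164.5)
a=arm.camera("wrist")[200:330,194:354,::-1];s2=arm.camera("scene")[150:230,200:310,::-1]
g=lambda a,w,h:cv2.resize((255*(a/255.)**.55).astype(np.uint8),(w,h),interpolation=cv2.INTER_CUBIC)
cv2.imwrite("pics/g2.png",np.hstack([g(a,400,325),g(s2,400,325)]))
E
```

```text
t 10.72 p [ 0.5254 -0.1294  0.1723] yaw(tool x) -164.52 z [-0.001  0.    -1.   ] F [ 0.9 -0.1  0.5] g 0.0004 0.0
shift units [-0.01  0.02  0.69] turn units [ 0.0002 -0.0004 -0.0001] j7 1.9857552977217416
```

View pics/g2.png

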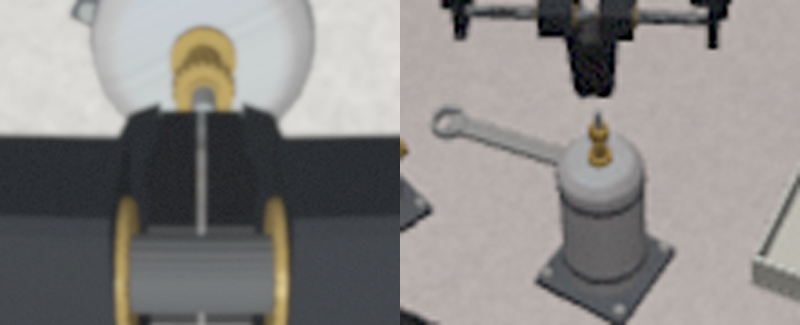

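Request:
move_arm([
  [-1, 0, 0, 0.4, 0, 0, 0],
  [-1, 0, 0, 0.3, 0, 0, 0],
  [-1, 0, 0, 0.2, 0, 0, 0],
  [-1, 0, 0, 0.12, 0, 0, 0],
  [-1, 0, 0, 0, 0, 0, 0],
])

```text
t: 11.23
position: [0.5256, -0.1294, 0.1473]
tool_rot: [-0.135, 0.991, 0.0, -0.001]
wrist_force: [-3.2, 0.4, 6.7]
gripper_width: 0.0004
gripper_force: 3.4
```

```bash
python3 - <<'E'
from h import *
st()
E
```

```text
t 11.23 p [ 0.5256 -0.1294  0.1473] yaw(tool x) -164.52 z [-0.001  0.    -1.   ] F [-3.2  0.4  6.7] g 0.0004 3.4
```

Request:
move_arm([
  [-1, 0, 0, 0.04, 0, 0, 0],
  [-1, 0, 0, 0.02, 0, 0, 0],
  [-1, 0, 0, 0, 0, 0, 0],
  [-1, 0, 0, 0, 0, 0, 0],
  [-1, 0, 0, 0, 0, 0, 0],
])

```text
t: 11.65
position: [0.5257, -0.1294, 0.1469]
tool_rot: [-0.135, 0.991, 0.0, -0.0]
wrist_force: [-4.6, 1.5, 13.2]
gripper_width: 0.0008
gripper_force: 6.9
```

Request:
move_arm([
  [-1, 0, 0, 0, 0, 0, 0],
  [-1, 0, 0, 0, 0, 0, 0],
  [-1, 0, 0, 0, 0, 0, 0],
  [-1, 0, 0, 0, 0, 0, 0],
  [-1, 0, 0, 0, 0, 0, 0],
])

```text
t: 12.07
position: [0.5257, -0.1294, 0.1469]
tool_rot: [-0.135, 0.991, 0.0, -0.0]
wrist_force: [-4.3, 1.3, 14.6]
gripper_width: 0.0006
gripper_force: 6.9
```

Request:
move_arm([
  [-1, 0, 0, 0, 0, 0, 0],
  [-1, 0, 0, 0, 0, 0, 0],
  [-1, 0, 0, 0, 0, 0, 0],
  [-1, 0, 0, 0, 0, 0, 0],
  [-1, 0, 0, 0, 0, 0, 0],
])

```text
t: 12.48
position: [0.5257, -0.1293, 0.1469]
tool_rot: [-0.135, 0.991, 0.0, -0.0]
wrist_force: [-4.1, 0.2, 12.8]
gripper_width: 0.0007
gripper_force: 6.9
```

Request:
move_arm([
  [-1, 0, 0, -1, 0, 0, 0],
  [-1, 0, 0, -1, 0, 0, 0],
  [-1, 0, 0, -1, 0, 0, 0],
  [-0.4, 0, 0, 0, 0, 0, 0],
  [-0.4, 0, 0, 0, 0, 0, 0],
])

```text
t: 12.9
position: [0.5265, -0.1296, 0.2218]
tool_rot: [-0.135, 0.991, -0.0, 0.001]
wrist_force: [0.2, -0.2, -1.1]
gripper_width: 0.0121
gripper_force: 0.0
```

```bash
python3 - <<'E'
from h import *
go([.535,-.3265,.22],-60)
E
```

```text
t 12.9 p [ 0.5265 -0.1296  0.2218] yaw(tool x) -164.52 z [ 0.002 -0.    -1.   ] F [ 0.2 -0.2 -1.1] g 0.0121 0.0
shift units [ 1.78 -7.68  0.08] turn units [-8.000e-04  2.000e-04 -5.807e-01] j7 1.988895691356493
```

Request:
move_arm([
  [0, 0.225, -0.97, 0, 0, 0, 0],
  [0, 0.225, -0.97, 0.1, 0, 0, 0],
  [0, 0.225, -0.97, 0.1, 0, 0, 0],
  [0, 0.225, -0.97, 0.1, 0, 0, 0],
  [0, 0.225, -0.97, 0.1, 0, 0, 0],
])

```text
t: 13.32
position: [0.5301, -0.2546, 0.2091]
tool_rot: [-0.135, 0.991, 0.001, -0.001]
wrist_force: [-0.1, 0.1, -0.3]
gripper_width: 0.0434
gripper_force: 0.0
```

Request:
move_arm([
  [0, 0.225, -0.97, 0.1, 0, 0, 0],
  [0, 0.225, -0.97, 0.1, 0, 0, 0],
  [0, 0.225, -0.97, 0.1, 0, 0, 0],
  [0, 0, 0, 0, 0, 0, 0.039],
  [0, 0, 0, 0, 0, 0, 0.039],
])

```text
t: 13.73
position: [0.5324, -0.3302, 0.2011]
tool_rot: [-0.008, 1.0, 0.0, -0.002]
wrist_force: [0.3, -0.2, -1.2]
gripper_width: 0.0438
gripper_force: 0.0
```

Request:
move_arm([
  [0, 0, 0, 0, 0, 0, 0.039],
  [0, 0, 0, 0, 0, 0, 0.039],
  [0, 0, 0, 0, 0, 0, 0.039],
  [0, 0, 0, 0, 0, 0, 0.039],
  [0, 0, 0, 0, 0, 0, 0.039],
])

```text
t: 14.15
position: [0.5333, -0.3279, 0.2015]
tool_rot: [0.292, 0.956, 0.0, -0.002]
wrist_force: [0.4, 0.2, -0.1]
gripper_width: 0.0443
gripper_force: 0.0
```

Request:
move_arm([
  [0, 0, 0, 0, 0, 0, 0.039],
  [0, 0, 0, 0, 0, 0, 0.039],
  [0, 0, 0, 0, 0, 0, 0.039],
  [0, 0, 0, 0, 0, 0, 0.039],
  [0, 0, 0, 0, 0, 0, 0.039],
])

```text
t: 14.57
position: [0.5333, -0.328, 0.2016]
tool_rot: [0.567, 0.824, -0.0, -0.001]
wrist_force: [0.0, -0.1, -0.1]
gripper_width: 0.0438
gripper_force: 0.0
```

Request:
move_arm([
  [0, 0, 0, 0, 0, 0, 0.039],
  [0, 0, 0, 0, 0, 0, 0.039],
  [0, 0, 0, 0, 0, 0, 0.039],
  [0, 0, 0, 0, 0, 0, 0.039],
  [0, 0, 0, 0, 0, 0, 0.039],
])

```text
t: 14.98
position: [0.5333, -0.328, 0.2017]
tool_rot: [0.789, 0.614, -0.001, -0.001]
wrist_force: [0.2, 0.4, -0.8]
gripper_width: 0.0444
gripper_force: 0.0
```

```bash
python3 - <<'E'
from h import *
s=st();print(s["joint_pos"])
E
```

```text
t 14.98 p [ 0.5333 -0.328   0.2017] yaw(tool x) 75.79 z [-0.003  0.001 -1.   ] F [ 0.2  0.4 -0.8] g 0.0444 0.0
[ 0.11115506  0.58527129  0.53049734  1.66009895 -0.33921227  0.99222348
  0.50924407]
```

Request:
move_arm([
  [0, 0, 0, 0, 0, 0, 0.039],
  [0, 0, 0, 0, 0, 0, 0.039],
  [0, 0, 0, 0, 0, 0, 0.039],
  [0, 0, 0, 0, 0, 0, 0.039],
  [0, 0, 0, 0, 0, 0, 0.039],
])

```text
t: 15.4
position: [0.5333, -0.328, 0.2017]
tool_rot: [0.938, 0.348, -0.001, -0.001]
wrist_force: [-0.2, -0.9, 0.4]
gripper_width: 0.044
gripper_force: 0.0
```

Request:
move_arm([
  [0, 0, 0, 0, 0, 0, 0.039],
  [0, 0, 0, 0, 0, 0, 0.039],
  [0, 0, 0, 0, 0, 0, 0.039],
  [0, 0, 0, 0, 0, 0, 0.039],
  [0, 0, 0, 0, 0, 0, 0.039],
])

```text
t: 15.82
position: [0.5334, -0.3281, 0.2018]
tool_rot: [0.999, 0.049, -0.001, -0.0]
wrist_force: [0.8, -0.2, 0.6]
gripper_width: 0.0439
gripper_force: 0.0
```

Request:
move_arm([
  [0, 0, 0, 0, 0, 0, 0.039],
  [0, 0, 0, 0, 0, 0, 0.039],
  [0, 0, 0, 0, 0, 0, 0.039],
  [0, 0, 0, 0, 0, 0, 0.039],
  [0, 0, 0, 0, 0, 0, 0.039],
])

```text
t: 16.23
position: [0.5334, -0.3281, 0.2019]
tool_rot: [0.967, -0.255, -0.001, 0.0]
wrist_force: [0.2, 0.6, -0.5]
gripper_width: 0.0439
gripper_force: 0.0
```

Request:
move_arm([
  [0, 0, 0, 0, 0, 0, 0.039],
  [0, 0, 0, 0, 0, 0, 0.039],
  [0, 0, 0, 0, 0, 0, 0.039],
  [0, 0, 0, 0, 0, 0, 0],
  [0, 0, 0, 0, 0, 0, 0],
])

```text
t: 16.65
position: [0.5336, -0.3282, 0.2022]
tool_rot: [0.906, -0.423, -0.001, 0.001]
wrist_force: [0.4, -0.5, -0.1]
gripper_width: 0.044
gripper_force: 0.0
```

```bash
python3 - <<'E'
from h import *
s=st();print(s["joint_pos"],w2px("wrist",[.534,-.3285,.112]));save("wrist","w3.png",.55,(190,150,160,110),5)
im=arm.camera("wrist")
E
```

```text
t 16.65 p [ 0.5336 -0.3282  0.2022] yaw(tool x) -50.02 z [-0.003 -0.    -1.   ] F [ 0.4 -0.5 -0.1] g 0.044 0.0
[-0.18761431  0.78926231  1.06326367  1.67607533 -0.74850972  1.14148211
 -1.35870611] [273.25702836 208.78059296]
```

View pics/w3.png

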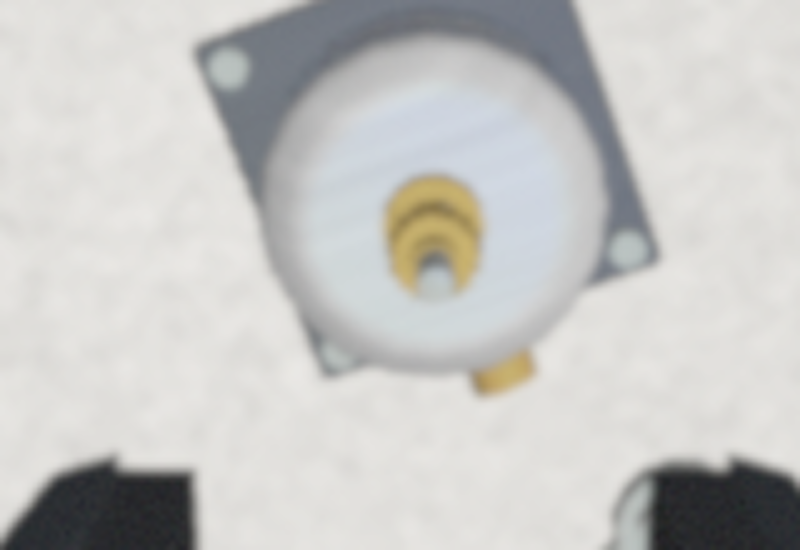

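Tip is at about (277,205.8) in the full wrist picture.

```bash
python3 - <<'E'
from h import *
p=wpx2w(277,205.8,.112);print(p)
go([p[0],p[1],.080],-55)
E
```

```text
[ 0.5336727 -0.3320303  0.112    ]
t 16.75 p [ 0.5339 -0.3284  0.2029] yaw(tool x) -50.04 z [-0.001 -0.    -1.   ] F [-0.3  0.8  0. ] g 0.044 0.0
shift units [0.11 0.1  4.92] turn units [0.0003 0.0002 0.0276] j7 -1.359032535942715
```

Request:
move_arm([
  [0, 0.1, 0.1, 0.97, 0, 0, 0],
  [0, 0, 0, 1, 0, 0, 0],
  [0, 0, 0, 1, 0, 0, 0],
  [0, 0, 0, 1, 0, 0, 0],
  [0, 0, 0, 0.93, 0, 0, 0],
])

```text
t: 17.17
position: [0.5337, -0.3317, 0.0796]
tool_rot: [0.906, -0.423, -0.0, -0.0]
wrist_force: [0.7, -0.1, -0.2]
gripper_width: 0.044
gripper_force: 0.0
```

Request:
move_arm([
  [-0.5, 0, 0, 0, 0, 0, 0],
  [-0.9, 0, 0, 0, 0, 0, 0],
  [-1, 0, 0, 0, 0, 0, 0],
  [-1, 0, 0, 0, 0, 0, 0],
  [-1, 0, 0, 0, 0, 0, 0],
], force=25)

```text
t: 17.58
position: [0.5346, -0.3327, 0.0827]
tool_rot: [0.906, -0.424, 0.001, 0.0]
wrist_force: [-0.7, -2.9, 3.0]
gripper_width: 0.013
gripper_force: 22.8
```

```bash
python3 - <<'E'
from h import *
s=st();print(s["torque"])
E
```

```text
t 17.58 p [ 0.5346 -0.3327  0.0827] yaw(tool x) -50.19 z [ 0.002 -0.002 -1.   ] F [-0.7 -2.9  3. ] g 0.013 22.8
[-0.40572731  0.47567663 -0.03708772]
```

Request:
move_arm([
  [-1, 0, 0.03, -0.05, 0, 0, -0.03],
  [-1, 0, 0, 0, 0, 0, -0.03],
  [-1, 0, 0, 0, 0, 0, -0.03],
  [-1, 0, 0, 0, 0, 0, -0.03],
  [-1, 0, 0, 0, 0, 0, -0.03],
], force=30)

```text
t: 18.0
position: [0.5349, -0.3322, 0.0832]
tool_rot: [0.98, -0.198, 0.001, 0.0]
wrist_force: [2.8, 1.1, -3.9]
gripper_width: 0.0123
gripper_force: 30.0
```

Request:
move_arm([
  [-1, 0, 0, 0, 0, 0, -0.03],
  [-1, 0, 0, 0, 0, 0, -0.03],
  [-1, 0, 0, 0, 0, 0, -0.03],
  [-1, 0, 0, 0, 0, 0, -0.03],
  [-1, 0, 0, 0, 0, 0, -0.03],
])

```text
t: 18.42
position: [0.5351, -0.3316, 0.0835]
tool_rot: [0.999, 0.036, 0.001, -0.0]
wrist_force: [2.4, 2.5, 1.1]
gripper_width: 0.0128
gripper_force: 30.0
```

Request:
move_arm([
  [-1, 0, 0, 0, 0, 0, -0.03],
  [-1, 0, 0, 0, 0, 0, -0.03],
  [-1, 0, 0, 0, 0, 0, -0.03],
  [-1, 0, 0, 0, 0, 0, -0.03],
  [-1, 0, 0, 0, 0, 0, -0.03],
])

```text
t: 18.83
position: [0.5349, -0.331, 0.0838]
tool_rot: [0.963, 0.268, 0.001, -0.001]
wrist_force: [-0.1, 5.0, 5.4]
gripper_width: 0.0123
gripper_force: 30.0
```

Request:
move_arm([
  [-1, 0, 0, -0.003, 0, 0, -0.03],
  [-1, 0, 0, -0.003, 0, 0, -0.03],
  [-1, 0, 0, -0.003, 0, 0, -0.03],
  [-1, 0, 0, -0.003, 0, 0, -0.03],
  [-1, 0, 0, -0.003, 0, 0, -0.03],
])

```text
t: 19.25
position: [0.5344, -0.3305, 0.0841]
tool_rot: [0.874, 0.486, 0.001, -0.001]
wrist_force: [-1.1, 6.3, 6.2]
gripper_width: 0.0122
gripper_force: 30.0
```

```bash
python3 - <<'E'
from h import *
s=st();print(s["torque"],s["joint_pos"])
E
```

```text
t 19.25 p [ 0.5344 -0.3305  0.0841] yaw(tool x) 58.13 z [ 0.001  0.003 -1.   ] F [-1.1  6.3  6.2] g 0.0122 30.0
[ 1.26232707  0.31308435 -0.07920744] [ 0.14633505  0.74719213  0.48963006  1.71856648 -0.46874915  0.79483565
  0.30359836]
```

Request:
move_arm([
  [-1, 0, 0, -0.006, 0, 0, -0.03],
  [-1, 0, 0, -0.006, 0, 0, -0.03],
  [-1, 0, 0, -0.006, 0, 0, -0.03],
  [-1, 0, 0, -0.006, 0, 0, -0.03],
  [-1, 0, 0, -0.006, 0, 0, -0.03],
])

```text
t: 19.67
position: [0.5338, -0.3303, 0.0845]
tool_rot: [0.737, 0.676, 0.001, -0.001]
wrist_force: [-1.1, 6.3, 4.5]
gripper_width: 0.0124
gripper_force: 30.0
```

Request:
move_arm([
  [-1, 0, 0, -0.006, 0, 0, -0.03],
  [-1, 0, 0, -0.006, 0, 0, -0.03],
  [-1, 0, 0, -0.006, 0, 0, -0.03],
  [-1, 0, 0, -0.006, 0, 0, -0.03],
  [-1, 0, 0, -0.006, 0, 0, -0.03],
])

```text
t: 20.08
position: [0.5332, -0.3304, 0.085]
tool_rot: [0.558, 0.83, 0.001, -0.001]
wrist_force: [-1.8, 5.2, 2.3]
gripper_width: 0.0125
gripper_force: 30.0
```

Request:
move_arm([
  [-1, 0, 0, -0.003, 0, 0, -0.03],
  [-1, 0, 0, -0.003, 0, 0, -0.03],
  [-1, 0, 0, -0.003, 0, 0, -0.03],
  [-1, 0, 0, -0.003, 0, 0, -0.03],
  [-1, 0, 0, -0.003, 0, 0, -0.03],
])

```text
t: 20.5
position: [0.5327, -0.3308, 0.0853]
tool_rot: [0.35, 0.937, 0.001, -0.001]
wrist_force: [-4.1, 5.1, 4.1]
gripper_width: 0.0126
gripper_force: 30.0
```

```bash
python3 - <<'E'
from h import *
s=st();print(s["torque"],s["joint_pos"])
E
```

```text
t 20.5 p [ 0.5327 -0.3308  0.0853] yaw(tool x) 139.08 z [-0.002  0.002 -1.   ] F [-4.1  5.1  4.1] g 0.0126 30.0
[ 1.14619486  0.59475304 -0.07206658] [ 0.39210405  0.69191802  0.13111415  1.7038292  -0.12349574  0.75664239
  1.44022494]
```

Request:
move_arm([
  [-1, 0, 0, -0.003, 0, 0, -0.03],
  [-1, 0, 0, -0.003, 0, 0, -0.03],
  [-1, 0, 0, -0.003, 0, 0, -0.03],
  [-1, 0, 0, 0, 0, 0, -0.03],
  [-1, 0, 0, 0, 0, 0, 0],
])

```text
t: 20.92
position: [0.5324, -0.3312, 0.0856]
tool_rot: [0.168, 0.986, 0.001, -0.001]
wrist_force: [-4.7, 5.5, 4.8]
gripper_width: 0.0123
gripper_force: 30.0
```

Request:
move_arm([
  [-1, 0, 0, -0.003, 0, 0, -0.02],
  [-1, 0, 0, 0, 0, 0, -0.02],
  [-1, 0, 0, 0, 0, 0, -0.02],
  [-1, 0, 0, 0, 0, 0, -0.02],
  [-1, 0, 0, 0, 0, 0, 0],
])

```text
t: 21.33
position: [0.533, -0.3316, 0.0856]
tool_rot: [0.044, 0.999, 0.001, -0.0]
wrist_force: [-2.2, 5.0, 4.3]
gripper_width: 0.0125
gripper_force: 30.0
```

```bash
python3 - <<'E'
from h import *
s=st();print(s["torque"],s["joint_pos"])
E
```

```text
t 21.33 p [ 0.533  -0.3316  0.0856] yaw(tool x) 174.92 z [-0.001  0.001 -1.   ] F [-2.2  5.   4.3] g 0.0125 30.0
[ 1.06027449  0.54041144 -0.05248757] [ 0.5054338   0.68844602 -0.02867697  1.69559943  0.02564037  0.75910908
  1.94673474]
```

Request:
move_arm([
  [-1, 0, 0, 0, 0, 0, -0.02],
  [-1, 0, 0, 0, 0, 0, -0.02],
  [-1, 0, 0, 0, 0, 0, -0.02],
  [-1, 0, 0, 0, 0, 0, -0.02],
  [-1, 0, 0, 0, 0, 0, 0],
])

```text
t: 21.75
position: [0.5344, -0.3316, 0.0857]
tool_rot: [-0.081, 0.997, 0.0, 0.001]
wrist_force: [1.2, 5.1, 3.8]
gripper_width: 0.0124
gripper_force: 30.0
```

```bash
python3 - <<'E'
from h import *
s=st();print(s["torque"],s["joint_pos"])
E
```

```text
t 21.75 p [ 0.5344 -0.3316  0.0857] yaw(tool x) -170.75 z [ 0.002  0.001 -1.   ] F [1.2 5.1 3.8] g 0.0124 30.0
[ 1.0754036  -0.17038708 -0.12697538] [ 0.55000933  0.69078429 -0.09273456  1.69141952  0.08368013  0.76203153
  2.15008593]
```

Torque has grown and the nut has stopped climbing, so it's at the stop. I'll release, rise, and close.

Request:
move_arm([
  [-0.5, 0, 0, 0, 0, 0, 0],
  [-0.3, 0, 0, 0, 0, 0, 0],
  [-0.3, 0, 0, -1, 0, 0, 0],
  [-0.3, 0, 0, -1, 0, 0, 0],
  [-1, 0, 0, 0, 0, 0, 0],
])

```text
t: 22.17
position: [0.5355, -0.3353, 0.1396]
tool_rot: [-0.079, 0.997, -0.003, 0.003]
wrist_force: [0.8, -1.4, -0.9]
gripper_width: 0.0263
gripper_force: 0.0
```

Request:
move_arm([
  [-1, 0, 0, 0, 0, 0, 0],
  [-1, 0, 0, 0, 0, 0, 0],
  [-1, 0, 0, 0, 0, 0, 0],
  [-1, 0, 0, 0, 0, 0, 0],
  [-1, 0, 0, 0, 0, 0, 0],
])

```text
t: 22.58
position: [0.5328, -0.3322, 0.134]
tool_rot: [-0.08, 0.997, 0.0, -0.001]
wrist_force: [-1.2, -0.0, -0.7]
gripper_width: 0.0003
gripper_force: 0.0
```

```bash
python3 - <<'E'
from h import *
go([.5337,-.3317,.107],-170.7)
E
```

```text
t 22.58 p [ 0.5328 -0.3322  0.134 ] yaw(tool x) -170.82 z [-0.001  0.001 -1.   ] F [-1.2 -0.  -0.7] g 0.0003 0.0
shift units [-0.04  0.01  1.08] turn units [ 0.0003 -0.0004 -0.0007] j7 2.1568613311040346
```

Request:
move_arm([
  [-1, -0.04, 0.01, 0.4, 0, 0, 0],
  [-1, 0, 0, 0.35, 0, 0, 0],
  [-1, 0, 0, 0.2, 0, 0, 0],
  [-1, 0, 0, 0.1, 0, 0, 0],
  [-1, 0, 0, 0.07, 0, 0, 0],
])

```text
t: 23.0
position: [0.5343, -0.3318, 0.1069]
tool_rot: [-0.08, 0.997, 0.0, -0.0]
wrist_force: [-4.6, 2.9, 17.1]
gripper_width: 0.0003
gripper_force: 8.4
```

Request:
move_arm([
  [-1, 0, 0, 0.02, 0, 0, 0],
  [-1, 0, 0, 0, 0, 0, 0],
  [-1, 0, 0, 0, 0, 0, 0],
  [-1, 0, 0, 0, 0, 0, 0],
  [-1, 0, 0, 0, 0, 0, 0],
])

```text
t: 23.42
position: [0.5342, -0.3317, 0.1071]
tool_rot: [-0.08, 0.997, 0.0, -0.0]
wrist_force: [-3.3, 2.2, 11.6]
gripper_width: 0.0003
gripper_force: 5.2
```

Request:
move_arm([
  [-1, 0, 0, 0, 0, 0, 0],
  [-1, 0, 0, 0, 0, 0, 0],
  [-1, 0, 0, 0, 0, 0, 0],
  [-1, 0, 0, 0, 0, 0, 0],
  [-1, 0, 0, 0, 0, 0, 0],
])

```text
t: 23.83
position: [0.5342, -0.3317, 0.1071]
tool_rot: [-0.08, 0.997, 0.0, -0.0]
wrist_force: [-3.2, 1.4, 10.5]
gripper_width: 0.0007
gripper_force: 5.2
```

Request:
move_arm([
  [-1, 0, 0, 0, 0, 0, 0],
  [-1, 0, 0, 0, 0, 0, 0],
  [-1, 0, 0, 0, 0, 0, 0],
  [-1, 0, 0, 0, 0, 0, 0],
  [-1, 0, 0, 0, 0, 0, 0],
])

```text
t: 24.25
position: [0.5342, -0.3318, 0.1071]
tool_rot: [-0.08, 0.997, 0.0, -0.0]
wrist_force: [-3.4, 2.4, 10.7]
gripper_width: 0.0003
gripper_force: 5.2
```

Request:
move_arm([
  [-1, 0, 0, -1, 0, 0, 0],
  [-1, 0, 0, -1, 0, 0, 0],
  [-1, 0, 0, -1, 0, 0, 0],
  [0, 0, 0, -1, 0, 0, 0],
  [0.4, 0, 0, -0.6, 0, 0, 0],
])

```text
t: 24.67
position: [0.535, -0.3324, 0.2237]
tool_rot: [-0.08, 0.997, -0.001, 0.001]
wrist_force: [0.4, -1.1, 0.8]
gripper_width: 0.0115
gripper_force: 0.0
```

Request:
move_arm([
  [0.4, 0, 0, 0, 0, 0, 0.039],
  [0.4, 0, 0, 0, 0, 0, 0.039],
  [0.4, 0, 0, 0, 0, 0, 0.039],
  [0.4, 0, 0, 0, 0, 0, 0.039],
  [0.4, 0, 0, 0, 0, 0, 0.039],
])

```text
t: 25.08
position: [0.534, -0.3319, 0.2208]
tool_rot: [0.227, 0.974, 0.0, -0.0]
wrist_force: [-0.5, -0.7, 0.2]
gripper_width: 0.0448
gripper_force: 0.0
```

Request:
move_arm([
  [0.4, 0, 0, 0, 0, 0, 0.039],
  [0.4, 0, 0, 0, 0, 0, 0.039],
  [0.4, 0, 0, 0, 0, 0, 0.039],
  [0.4, 0, 0, 0, 0, 0, 0.039],
  [0.4, 0, 0, 0, 0, 0, 0.039],
])

```text
t: 25.5
position: [0.534, -0.3319, 0.2207]
tool_rot: [0.51, 0.86, -0.0, -0.001]
wrist_force: [-0.7, -0.7, -0.7]
gripper_width: 0.0613
gripper_force: 0.0
```

Request:
move_arm([
  [0.4, 0, 0, 0, 0, 0, 0.039],
  [0.4, 0, 0, 0, 0, 0, 0.039],
  [0.4, 0, 0, 0, 0, 0, 0.03],
  [0.4, 0, 0, 0, 0, 0, 0],
  [0.4, 0, 0, 0, 0, 0, 0],
])

```text
t: 25.92
position: [0.5341, -0.3318, 0.2209]
tool_rot: [0.645, 0.764, -0.0, -0.0]
wrist_force: [-0.2, 0.3, -0.7]
gripper_width: 0.0617
gripper_force: 0.0
```

```bash
python3 - <<'E'
from h import *
print(arm.state()["joint_pos"]);go([.604,.136,.22],99.4)
E
```

```text
[ 0.30396926  0.52695506  0.2550237   1.62618391 -0.15003546  1.008579
  0.77582923]
t 25.92 p [ 0.5341 -0.3318  0.2209] yaw(tool x) 99.72 z [-0.001  0.    -1.   ] F [-0.2  0.3 -0.7] g 0.0617 0.0
shift units [17.97  5.91  0.03] turn units [-0.0003 -0.0001  0.0018] j7 0.7758292311899467
```

Request:
move_arm([
  [0.4, 0.9, 0.295, 0, 0, 0, 0],
  [0.4, 0.9, 0.295, 0, 0, 0, 0],
  [0.4, 0.9, 0.295, 0, 0, 0, 0],
  [0.4, 0.9, 0.295, 0, 0, 0, 0],
  [0.4, 0.9, 0.295, 0, 0, 0, 0],
])

```text
t: 26.33
position: [0.5519, -0.2139, 0.2212]
tool_rot: [0.645, 0.764, -0.0, -0.0]
wrist_force: [-0.1, -0.1, -0.9]
gripper_width: 0.0617
gripper_force: 0.0
```

Request:
move_arm([
  [0.4, 0.9, 0.295, 0, 0, 0, 0],
  [0.4, 0.9, 0.295, 0, 0, 0, 0],
  [0.4, 0.9, 0.295, 0, 0, 0, 0],
  [0.4, 0.9, 0.295, 0, 0, 0, 0],
  [0.4, 0.9, 0.295, 0, 0, 0, 0],
])

```text
t: 26.75
position: [0.5697, -0.0968, 0.2213]
tool_rot: [0.645, 0.765, -0.0, -0.0]
wrist_force: [-0.9, 0.0, 0.5]
gripper_width: 0.0617
gripper_force: 0.0
```

Request:
move_arm([
  [0.4, 0.9, 0.295, 0, 0, 0, 0],
  [0.4, 0.9, 0.295, 0, 0, 0, 0],
  [0.4, 0.9, 0.295, 0, 0, 0, 0],
  [0.4, 0.9, 0.295, 0, 0, 0, 0],
  [0.4, 0.9, 0.295, 0, 0, 0, 0],
])

```text
t: 27.17
position: [0.5874, 0.0202, 0.2213]
tool_rot: [0.645, 0.765, -0.0, -0.0]
wrist_force: [-0.3, -0.3, -0.1]
gripper_width: 0.0619
gripper_force: 0.0
```

Request:
move_arm([
  [0.4, 0.9, 0.295, 0, 0, 0, 0],
  [0.4, 0.9, 0.295, 0, 0, 0, 0],
  [0.4, 0.9, 0.295, 0, 0, 0, 0],
  [0.4, 0.9, 0.295, 0, 0, 0, 0],
  [0.4, 0.9, 0.295, 0, 0, 0, 0],
])

```text
t: 27.58
position: [0.6051, 0.1373, 0.2213]
tool_rot: [0.645, 0.765, -0.0, -0.0]
wrist_force: [0.1, 0.3, 0.6]
gripper_width: 0.0618
gripper_force: 0.0
```

Request:
move_arm([
  [0.4, 0, 0, 0, 0, 0, 0],
  [0.4, 0, 0, 0, 0, 0, 0],
  [0.4, 0, 0, 0, 0, 0, 0],
])

```text
t: 27.83
position: [0.6051, 0.1351, 0.2212]
tool_rot: [0.645, 0.764, -0.0, 0.0]
wrist_force: [0.1, -0.4, -0.0]
gripper_width: 0.0616
gripper_force: 0.0
```

```bash
python3 - <<'E'
from h import *
s=st();print(w2px("wrist",[.604,.136,.133]),w2px("wrist",[.611,.0985,.12]));
a=arm.camera("wrist")[120:280,174:374,::-1];b=arm.camera("top")[150:250,100:230,::-1]
g=lambda a,w,h:cv2.resize((255*(a/255.)**.55).astype(np.uint8),(w,h),interpolation=cv2.INTER_CUBIC)
cv2.imwrite("pics/w4.png",np.hstack([g(a,500,400),g(b,300,231) if 0 else np.vstack([g(b,300,231),np.zeros((169,300,3),np.uint8)])]));st()
E
```

```text
t 27.83 p [0.6051 0.1351 0.2212] yaw(tool x) 99.59 z [-0.    -0.001 -1.   ] F [ 0.1 -0.4 -0. ] g 0.0616 0.0
[273.52549156 209.9975809 ] [274.37126627 250.26671829]
t 27.93 p [0.6052 0.1344 0.2214] yaw(tool x) 99.47 z [-0.    -0.001 -1.   ] F [-0.5  0.2  0.5] g 0.0616 0.0
```

View pics/w4.png

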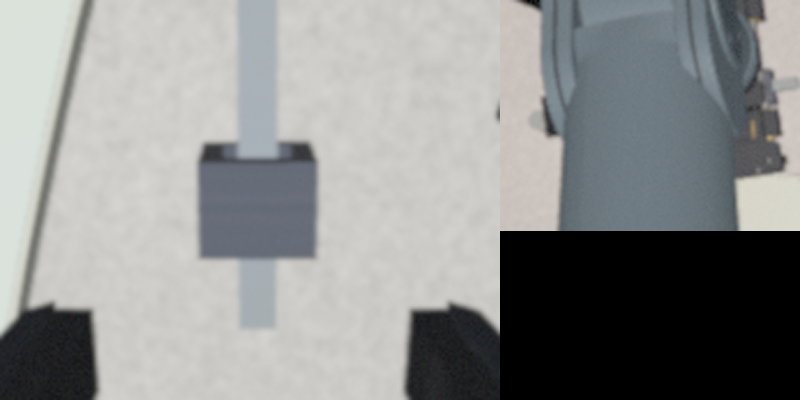

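Sleeve top centre is at about (277,203.6) full-frame, the bar end at (276.8,251.2), and the bar is aligned with the tool.

```bash
python3 - <<'E'
from h import *
p=wpx2w(277,203.6,.133);print(p,wpx2w(276.8,251.2,.126))
for y in(160,258): print(wpx2w(277,120+y/2.5,.133))
go([p[0],p[1],.102],99.5)
E
```

```text
[0.60589719 0.14055868 0.133     ] [0.61273153 0.0997303  0.126     ]
[0.60341157 0.15522315 0.133     ]
[0.60846833 0.12542164 0.133     ]
t 27.93 p [0.6052 0.1344 0.2214] yaw(tool x) 99.47 z [-0.    -0.001 -1.   ] F [-0.5  0.2  0.5] g 0.0616 0.0
shift units [0.24 0.07 4.78] turn units [-0.0001  0.0003 -0.0001] j7 -0.05267009669722716
```

Request:
move_arm([
  [0.4, 0.24, 0.07, 0.9, 0, 0, 0],
  [0.4, 0, 0, 1, 0, 0, 0],
  [0.4, 0, 0, 1, 0, 0, 0],
  [0.4, 0, 0, 1, 0, 0, 0],
  [0.4, 0, 0, 0.88, 0, 0, 0],
])

```text
t: 28.35
position: [0.6056, 0.1408, 0.1006]
tool_rot: [0.646, 0.763, -0.0, 0.0]
wrist_force: [1.0, 0.5, 0.1]
gripper_width: 0.0614
gripper_force: 0.0
```

Request:
move_arm([
  [0.1, 0, 0, 0, 0, 0, 0],
  [-0.3, 0, 0, 0, 0, 0, 0],
  [-0.5, 0, 0, 0, 0, 0, 0],
  [-0.5, 0, 0, 0, 0, 0, 0],
  [-0.5, 0, 0, 0, 0, 0, 0],
], force=30)

```text
t: 28.77
position: [0.6071, 0.1423, 0.1037]
tool_rot: [0.646, 0.763, 0.001, 0.001]
wrist_force: [-0.5, 0.1, 3.5]
gripper_width: 0.036
gripper_force: 30.0
```

Request:
move_arm([
  [-0.5, 0, 0, -0.1, 0, 0, 0],
  [-0.5, 0, 0, -0.1, 0, 0, 0],
  [-0.5, 0, 0, 0, 0, 0, 0],
])

```text
t: 29.02
position: [0.6063, 0.1427, 0.1078]
tool_rot: [0.646, 0.764, 0.001, 0.0]
wrist_force: [-0.3, -0.1, -1.4]
gripper_width: 0.0359
gripper_force: 30.0
```

```bash
python3 - <<'E'
from h import *
st()
E
```

```text
t 29.02 p [0.6063 0.1427 0.1078] yaw(tool x) 99.56 z [ 0.001  0.    -1.   ] F [-0.3 -0.1 -1.4] g 0.0359 30.0
```

Request:
move_arm([
  [-0.5, -0.5, 0, 0, 0, 0, 0],
  [-0.5, -0.5, 0, 0, 0, 0, 0],
  [-0.5, -0.5, 0, 0, 0, 0, 0],
  [-0.5, -0.5, 0, 0, 0, 0, 0],
  [-0.5, -0.5, 0, 0, 0, 0, 0],
])

```text
t: 29.43
position: [0.6165, 0.0783, 0.1068]
tool_rot: [0.646, 0.763, -0.0, 0.0]
wrist_force: [-0.1, 0.4, -0.4]
gripper_width: 0.0357
gripper_force: 30.0
```

Request:
move_arm([
  [-0.5, -0.5, 0, 0, 0, 0, 0],
  [-0.5, -0.3, 0, 0, 0, 0, 0],
  [-0.5, 0, 0, 0, 0, 0, 0],
  [-0.5, 0, 0, 0, 0, 0, 0],
])

```text
t: 29.77
position: [0.6196, 0.0607, 0.1069]
tool_rot: [0.646, 0.763, 0.0, -0.0]
wrist_force: [-0.6, 1.1, -1.4]
gripper_width: 0.0358
gripper_force: 30.0
```

```bash
python3 - <<'E'
from h import *
st();save("scene","s2.png",.55,(290,160,180,130),4)
E
```

```text
t 29.77 p [0.6196 0.0607 0.1069] yaw(tool x) 99.49 z [-0.  0. -1.] F [-0.6  1.1 -1.4] g 0.0358 30.0
```

View pics/s2.png

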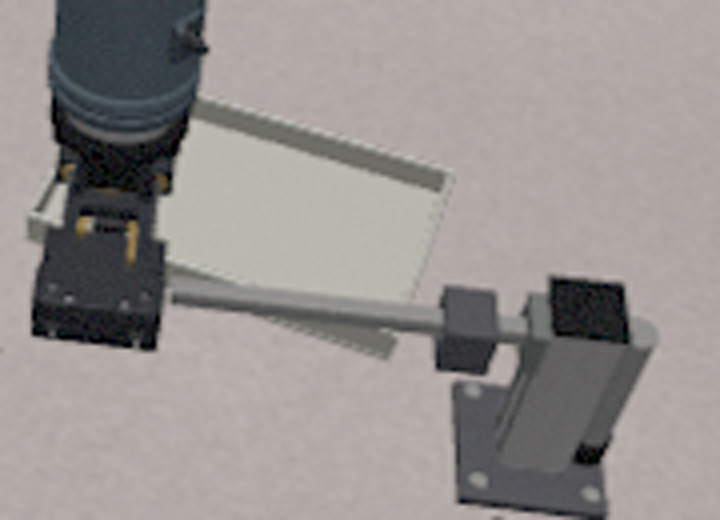

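```bash
python3 - <<'E'
from h import *
np.set_printoptions(precision=4,suppress=True)
for p in[(.5254,.235,.028),(.5011,-.0174,.028),(.3496,-.0046,.028),(.3688,.2461,.028)]: print(p,w2px("scene",p))
print(px2w("scene",403,203.8,.028),px2w("scene",297.5,213.8,.028),px2w("scene",388,243.5,.028))
d=arm.state()["position"]; go([.44,.05,.17],99.5)
E
```

```text
(0.5254, 0.235, 0.028) [387.9054 242.0777]
(0.5011, -0.0174, 0.028) [297.2272 212.4596]
(0.3496, -0.0046, 0.028) [316.067  177.0677]
(0.3688, 0.2461, 0.028) [400.4417 201.0116]
[0.3773 0.2543 0.028 ] [ 0.5056 -0.0153  0.028 ] [0.5299 0.2359 0.028 ]
t 29.82 p [0.6195 0.0617 0.1068] yaw(tool x) 99.56 z [-0.     0.001 -1.   ] F [-0.3  0.7 -1. ] g 0.0358 30.0
shift units [ 0.73 -7.16 -2.53] turn units [-0.     -0.0002  0.0004] j7 0.08776185284466552
```

Request:
move_arm([
  [-0.5, 0, -0.9, -0.2, 0, 0, 0],
  [-0.5, 0, -0.9, 0, 0, 0, 0],
  [-0.5, 0.1, -0.9, 0, 0, 0, 0],
  [-0.5, 0.2, -0.9, 0, 0, 0, 0],
  [-0.5, 0.2, -0.9, 0, 0, 0, 0],
])

```text
t: 30.23
position: [0.5054, 0.0559, 0.112]
tool_rot: [0.645, 0.764, 0.0, -0.0]
wrist_force: [-0.5, 0.4, -1.5]
gripper_width: 0.0357
gripper_force: 30.0
```

Request:
move_arm([
  [-0.5, 0.2, -0.9, 0, 0, 0, 0],
  [-0.5, 0.05, -0.9, 0, 0, 0, 0],
  [-0.5, 0, -0.86, 0, 0, 0, 0],
  [-0.5, 0, 0, 0, 0, 0, 0],
  [-0.5, 0, 0, 0, 0, 0, 0],
])

```text
t: 30.65
position: [0.4393, 0.0508, 0.1121]
tool_rot: [0.645, 0.764, 0.0, -0.0]
wrist_force: [0.7, -0.6, -1.1]
gripper_width: 0.0354
gripper_force: 30.0
```

```bash
python3 - <<'E'
from h import *
go([.44,.05,.012],99.5);save("scene","s3.png",.55,(270,150,160,120),5)
E
```

```text
t 30.65 p [0.4393 0.0508 0.1121] yaw(tool x) 99.65 z [-0.     0.001 -1.   ] F [ 0.7 -0.6 -1.1] g 0.0354 30.0
shift units [-0.04  0.02  4.01] turn units [ 0.     -0.0002  0.0008] j7 0.04009171816046567
```

View pics/s3.png

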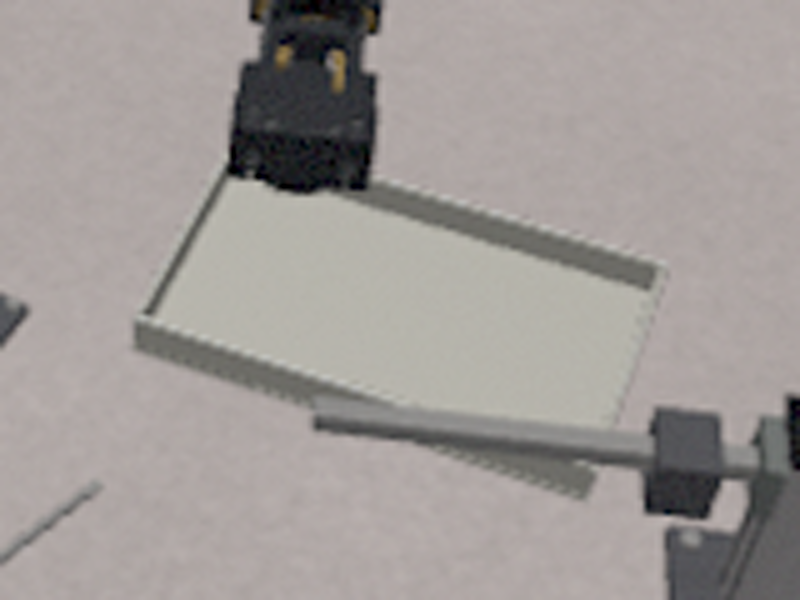

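Request:
move_arm([
  [-0.5, 0, 0, 0.95, 0, 0, 0],
  [-0.5, 0, 0, 0.95, 0, 0, 0],
  [-0.5, 0, 0, 0.95, 0, 0, 0],
  [-0.5, 0, 0, 0.8, 0, 0, 0],
  [-0.5, 0, 0, 0.2, 0, 0, 0],
])

```text
t: 31.12
position: [0.4398, 0.0504, 0.0133]
tool_rot: [0.646, 0.764, -0.001, -0.001]
wrist_force: [-0.2, -0.7, -1.8]
gripper_width: 0.0357
gripper_force: 30.0
```

Request:
move_arm([
  [-0.5, 0, 0, 0.1, 0, 0, 0],
  [-0.5, 0, 0, 0, 0, 0, 0],
])

```text
t: 31.28
position: [0.4407, 0.0502, 0.0132]
tool_rot: [0.646, 0.764, 0.0, 0.0]
wrist_force: [0.0, 0.1, -0.8]
gripper_width: 0.0355
gripper_force: 30.0
```

```bash
python3 - <<'E'
from h import *
st()
E
```

```text
t 31.28 p [0.4407 0.0502 0.0132] yaw(tool x) 99.55 z [ 0.  0. -1.] F [ 0.   0.1 -0.8] g 0.0355 30.0
```

Request:
move_arm([
  [-0.5, 0, 0, 0.06, 0, 0, 0],
  [-0.5, 0, 0, 0.03, 0, 0, 0],
  [-0.5, 0, 0, 0, 0, 0, 0],
])

```text
t: 31.53
position: [0.4407, 0.05, 0.0116]
tool_rot: [0.646, 0.764, 0.001, 0.0]
wrist_force: [0.6, 0.9, -1.5]
gripper_width: 0.0357
gripper_force: 30.0
```

Request:
move_arm([
  [-0.1, 0, 0, 0, 0, 0, 0],
  [0.1, 0, 0, 0, 0, 0, 0],
  [0.3, 0, 0, 0, 0, 0, 0],
  [0.3, 0, 0, 0, 0, 0, 0],
  [0.3, 0, 0, 0, 0, 0, 0],
])

```text
t: 31.95
position: [0.44, 0.0499, 0.011]
tool_rot: [0.646, 0.763, 0.0, 0.0]
wrist_force: [-0.2, -0.5, 0.6]
gripper_width: 0.0569
gripper_force: 0.0
```

Request:
move_arm([
  [0.3, 0, 0, -0.5, 0, 0, 0],
  [0.3, 0, 0, -1, 0, 0, 0],
  [0.3, 0, 0, -1, 0, 0, 0],
  [0.4, 0, 0, -1, 0, 0, 0],
  [0.4, 0, 0, -1, 0, 0, 0],
])

```text
t: 32.37
position: [0.4396, 0.0498, 0.1245]
tool_rot: [0.646, 0.763, -0.0, -0.0]
wrist_force: [0.4, 1.3, -0.7]
gripper_width: 0.062
gripper_force: 0.0
```

Request:
move_arm([
  [0.4, 0, 0, -1, 0, 0, 0],
  [0.4, 0, 0, -1, 0, 0, 0],
  [0.4, 0, 0, -1, 0, 0, 0],
  [0.4, 0, 0, -0.8, 0, 0, 0],
  [0.4, 0, 0, 0, 0, 0, 0],
])

```text
t: 32.78
position: [0.4421, 0.0502, 0.2219]
tool_rot: [0.646, 0.763, 0.003, 0.002]
wrist_force: [0.7, 0.5, 0.6]
gripper_width: 0.0615
gripper_force: 0.0
```

```bash
python3 - <<'E'
from h import *
np.set_printoptions(precision=4,suppress=True)
# sleeve 2 from scene crop s3: top face corners
for u,v in[(655,410),(720,412),(652,448),(716,455)]: print(px2w("scene",270+u/5,150+v/5,.133))
go([.593,.225,.2213],99.5)
E
```

```text
[0.5731 0.253  0.133 ]
[0.5648 0.2819 0.133 ]
[0.5961 0.2547 0.133 ]
[0.591  0.2831 0.133 ]
t 32.78 p [0.4421 0.0502 0.2219] yaw(tool x) 99.53 z [ 0.006  0.002 -1.   ] F [0.7 0.5 0.6] g 0.0615 0.0
shift units [5.9  7.11 0.08] turn units [ 0.0021 -0.0002  0.0002] j7 -0.001735991643031744
```

Request:
move_arm([
  [0.4, 0.866, 0.88, 0, 0, 0, 0],
  [0.4, 0.866, 0.88, 0, 0, 0, 0],
  [0.4, 0.866, 0.88, 0, 0, 0, 0],
  [0.4, 0.866, 0.88, 0, 0, 0, 0],
  [0.4, 0.866, 0.88, 0, 0, 0, 0],
])

```text
t: 33.2
position: [0.5307, 0.176, 0.2174]
tool_rot: [0.646, 0.763, -0.001, -0.0]
wrist_force: [-0.0, 0.4, -0.1]
gripper_width: 0.0616
gripper_force: 0.0
```

Request:
move_arm([
  [0.4, 0.866, 0.88, 0, 0, 0, 0],
  [0.4, 0.866, 0.88, 0, 0, 0, 0],
  [0.4, 0.866, 0.88, 0, 0, 0, 0],
  [0.4, 0, 0, 0, 0, 0, 0],
  [0.4, 0, 0, 0, 0, 0, 0],
])

```text
t: 33.62
position: [0.5843, 0.2512, 0.2167]
tool_rot: [0.645, 0.764, -0.001, -0.001]
wrist_force: [-0.2, -0.9, -0.5]
gripper_width: 0.0616
gripper_force: 0.0
```

Request:
move_arm([
  [0.4, 0, 0, 0, 0, 0, 0],
  [0.4, 0, 0, 0, 0, 0, 0],
  [0.4, 0, 0, 0, 0, 0, 0],
])

```text
t: 33.87
position: [0.5844, 0.2485, 0.2183]
tool_rot: [0.646, 0.763, -0.0, 0.0]
wrist_force: [0.1, 0.1, 0.4]
gripper_width: 0.0614
gripper_force: 0.0
```

```bash
python3 - <<'E'
from h import *
s=st();print(w2px("wrist",[.585,.266,.133]))
a=arm.camera("wrist")[120:280,174:374,::-1];b=arm.camera("scene")[160:260,280:430,::-1]
g=lambda a,w,h:cv2.resize((255*(a/255.)**.55).astype(np.uint8),(w,h),interpolation=cv2.INTER_CUBIC)
cv2.imwrite("pics/w5.png",np.hstack([g(a,500,400),np.vstack([g(b,300,200),np.zeros((200,300,3),np.uint8)])]));st()
E
```

```text
t 33.87 p [0.5844 0.2485 0.2183] yaw(tool x) 99.46 z [-0.    -0.001 -1.   ] F [0.1 0.1 0.4] g 0.0614 0.0
[279.48561433 189.80274629]
t 33.97 p [0.5846 0.249  0.2186] yaw(tool x) 99.48 z [ 0. -0. -1.] F [0.3 0.  0.6] g 0.062 0.0
```

View pics/w5.png

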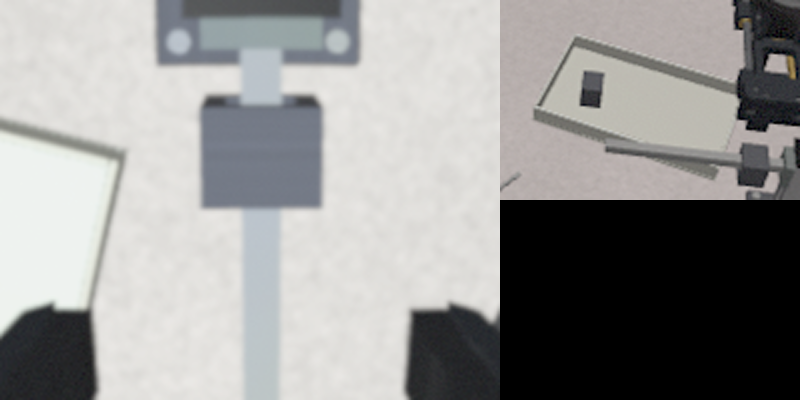

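Sleeve 1 lies in the tray. Sleeve 2's top face is centred at about (278.6,182.6) full-frame, clear of the collar.

```bash
python3 - <<'E'
from h import *
p=wpx2w(278.6,182.6,.133);print(p)
for y in(106,207): print(wpx2w(278.6,120+y/2.5,.133))
go([p[0],p[1],.102],99.5)
E
```

```text
[0.58369164 0.27164711 0.133     ]
[0.58121376 0.28619872 0.133     ]
[0.58623862 0.25674049 0.133     ]
t 33.97 p [0.5846 0.249  0.2186] yaw(tool x) 99.48 z [ 0. -0. -1.] F [0.3 0.  0.6] g 0.062 0.0
shift units [0.9  0.11 4.66] turn units [ 0.      0.     -0.0001] j7 -0.2535238900633828
```

Request:
move_arm([
  [0.4, 0.82, 0.11, 0, 0, 0, 0],
  [0.4, 0, 0, 1, 0, 0, 0],
  [0.4, 0, 0, 1, 0, 0, 0],
  [0.4, 0, 0, 1, 0, 0, 0],
  [0.4, 0, 0, 0.9, 0, 0, 0],
])

```text
t: 34.38
position: [0.5838, 0.2701, 0.1199]
tool_rot: [0.646, 0.763, -0.0, 0.0]
wrist_force: [-0.6, -0.5, 1.2]
gripper_width: 0.0616
gripper_force: 0.0
```

Request:
move_arm([
  [0.4, 0, 0, 0.7, 0, 0, 0],
  [0.1, 0, 0, 0, 0, 0, 0],
  [-0.5, 0, 0, 0, 0, 0, 0],
  [-0.5, 0, 0, 0, 0, 0, 0],
  [-0.5, 0, 0, 0, 0, 0, 0],
], force=30)

```text
t: 34.8
position: [0.5852, 0.2709, 0.1052]
tool_rot: [0.646, 0.763, 0.001, 0.001]
wrist_force: [-0.2, -0.0, -0.7]
gripper_width: 0.0371
gripper_force: 0.0
```

```bash
python3 - <<'E'
from h import *
st()
E
```

```text
t 34.8 p [0.5852 0.2709 0.1052] yaw(tool x) 99.53 z [ 0.002  0.001 -1.   ] F [-0.2 -0.  -0.7] g 0.0371 0.0
```

Request:
move_arm([
  [-0.5, 0, 0, 0, 0, 0, 0],
  [-0.5, 0, 0, 0, 0, 0, 0],
  [-0.5, 0, 0, 0, 0, 0, 0],
  [-0.5, 0, 0, -0.1, 0, 0, 0],
  [-0.5, 0, 0, -0.1, 0, 0, 0],
])

```text
t: 35.22
position: [0.584, 0.2705, 0.1087]
tool_rot: [0.646, 0.763, -0.0, -0.0]
wrist_force: [0.1, 0.4, -2.2]
gripper_width: 0.0356
gripper_force: 30.0
```

Request:
move_arm([
  [-0.5, 0, 0, 0, 0, 0, 0],
  [-0.5, 0, 0, 0, 0, 0, 0],
  [-0.5, -0.2, 0, 0, 0, 0, 0],
])

```text
t: 35.47
position: [0.5844, 0.2668, 0.1082]
tool_rot: [0.645, 0.764, 0.0, -0.0]
wrist_force: [1.1, 0.4, -1.5]
gripper_width: 0.036
gripper_force: 30.0
```

```bash
python3 - <<'E'
from h import *
st()
E
```

```text
t 35.47 p [0.5844 0.2668 0.1082] yaw(tool x) 99.63 z [-0.001  0.001 -1.   ] F [ 1.1  0.4 -1.5] g 0.036 30.0
```

Request:
move_arm([
  [-0.5, -0.6, 0, 0, 0, 0, 0],
  [-0.5, -0.6, 0, 0, 0, 0, 0],
  [-0.5, -0.6, 0, 0, 0, 0, 0],
  [-0.5, -0.6, 0, 0, 0, 0, 0],
  [-0.5, -0.6, 0, 0, 0, 0, 0],
])

```text
t: 35.88
position: [0.5978, 0.1889, 0.1084]
tool_rot: [0.646, 0.763, -0.0, 0.0]
wrist_force: [0.1, -0.5, -1.8]
gripper_width: 0.0358
gripper_force: 30.0
```

Request:
move_arm([
  [-0.5, -0.6, 0, 0, 0, 0, 0],
  [-0.5, -0.6, 0, 0, 0, 0, 0],
  [-0.5, -0.6, 0, 0, 0, 0, 0],
  [-0.5, -0.6, 0, 0, 0, 0, 0],
  [-0.5, -0.6, 0, 0, 0, 0, 0],
])

```text
t: 36.3
position: [0.61, 0.1162, 0.1084]
tool_rot: [0.646, 0.763, 0.0, 0.0]
wrist_force: [-0.7, 0.7, -1.9]
gripper_width: 0.0359
gripper_force: 30.0
```

Request:
move_arm([
  [-0.5, -0.6, 0, 0, 0, 0, 0],
  [-0.5, -0.6, 0, 0, 0, 0, 0],
  [-0.5, -0.6, 0, 0, 0, 0, 0],
  [-0.5, -0.4, 0, 0, 0, 0, 0],
  [-0.5, 0, 0, 0, 0, 0, 0],
])

```text
t: 36.72
position: [0.6194, 0.0596, 0.1084]
tool_rot: [0.647, 0.762, -0.001, 0.001]
wrist_force: [-0.8, -1.0, -1.5]
gripper_width: 0.0359
gripper_force: 30.0
```

```bash
python3 - <<'E'
from h import *
go([.447,.16,.111],99.5)
im=arm.camera("scene"); cv2.imwrite("pics/s4.png",im[:,:,::-1])
# tray check: project white-rim corners against bright mask
g=cv2.cvtColor(im[170:260,280:430],cv2.COLOR_RGB2HSV); m=((g[...,1]<40)&(g[...,2]>130)).astype(np.uint8)
g0=cv2.imread("pics/scene0.png")[170:260,280:430]
print(np.abs(im[195:245,290:340,::-1].astype(int)-cv2.imread("pics/scene0.png")[195:245,290:340]).mean(), np.abs(im[190:215,385:410,::-1].astype(int)-cv2.imread("pics/scene0.png")[190:215,385:410]).mean())
E
```

```text
t 36.72 p [0.6194 0.0596 0.1084] yaw(tool x) 99.33 z [ 0.    -0.002 -1.   ] F [-0.8 -1.  -1.5] g 0.0359 30.0
shift units [ 5.08 -6.15 -0.11] turn units [-0.      0.0006 -0.001 ] j7 0.058704404144249524
62.92573333333333 6.135466666666667
```

Request:
move_arm([
  [-0.5, 0, -0.88, -0.3, 0, 0, 0],
  [-0.5, 0, -0.88, -0.3, 0, 0, 0],
  [-0.5, 0.3, -0.88, 0, 0, 0, 0],
  [-0.5, 0.5, -0.88, 0, 0, 0, 0],
  [-0.5, 0.8, -0.88, 0, 0, 0, 0],
])

```text
t: 37.18
position: [0.503, 0.0845, 0.1237]
tool_rot: [0.646, 0.763, 0.0, 0.0]
wrist_force: [-0.3, 1.0, -1.4]
gripper_width: 0.0356
gripper_force: 30.0
```

Request:
move_arm([
  [-0.5, 0.9, -0.88, 0, 0, 0, 0],
  [-0.5, 0.9, -0.87, 0, 0, 0, 0],
  [-0.5, 0.9, 0, 0, 0, 0, 0],
  [-0.5, 0.78, 0, 0, 0, 0, 0],
  [-0.5, 0, 0, 0, 0, 0, 0],
])

```text
t: 37.6
position: [0.4449, 0.1692, 0.1238]
tool_rot: [0.643, 0.766, 0.001, -0.001]
wrist_force: [0.3, 1.0, -1.0]
gripper_width: 0.0355
gripper_force: 30.0
```

Request:
move_arm([
  [-0.5, 0, 0, 0, 0, 0, 0],
  [-0.5, 0, 0, 0, 0, 0, 0],
])

```text
t: 37.77
position: [0.4462, 0.1633, 0.1234]
tool_rot: [0.646, 0.764, -0.0, 0.0]
wrist_force: [-0.0, -0.0, -2.9]
gripper_width: 0.0359
gripper_force: 30.0
```

```bash
python3 - <<'E'
from h import *
go([.447,.16,.0115],99.5)
save("scene","s5.png",.55,(270,150,160,120),5)
E
```

```text
t 37.77 p [0.4462 0.1633 0.1234] yaw(tool x) 99.59 z [ 0. -0. -1.] F [-0.  -0.  -2.9] g 0.0359 30.0
shift units [-0.13  0.01  4.48] turn units [0.     0.     0.0005] j7 -0.22849977989541478
```

View pics/s5.png

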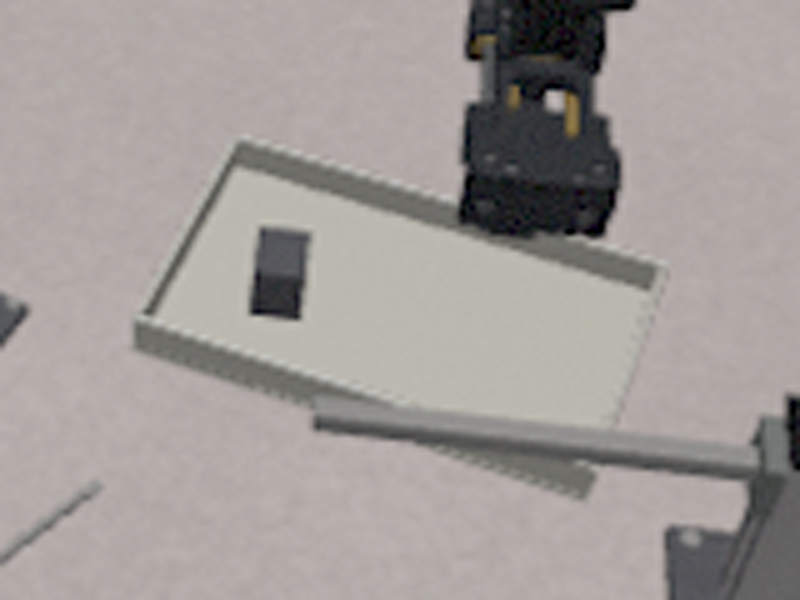

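The tray hasn't moved, sleeve 1 is in it, and the bar is empty. Lowering sleeve 2.

Request:
move_arm([
  [-0.5, -0.1, 0, 0.95, 0, 0, 0],
  [-0.5, 0, 0, 0.95, 0, 0, 0],
  [-0.5, 0, 0, 0.95, 0, 0, 0],
  [-0.5, 0, 0, 0.9, 0, 0, 0],
  [-0.5, 0, 0, 0.5, 0, 0, 0],
])

```text
t: 38.23
position: [0.446, 0.1592, 0.0151]
tool_rot: [0.646, 0.763, -0.001, -0.0]
wrist_force: [0.7, 0.1, -1.3]
gripper_width: 0.036
gripper_force: 30.0
```

Request:
move_arm([
  [-0.5, 0, 0, 0.15, 0, 0, 0],
  [-0.5, 0, 0, 0.05, 0, 0, 0],
  [-0.5, 0, 0, 0.03, 0, 0, 0],
  [-0.5, 0, 0, 0, 0, 0, 0],
])

```text
t: 38.57
position: [0.4464, 0.1595, 0.012]
tool_rot: [0.646, 0.763, -0.001, -0.0]
wrist_force: [0.4, -0.5, 0.3]
gripper_width: 0.0355
gripper_force: 30.0
```

```bash
python3 - <<'E'
from h import *
st()
E
```

```text
t 38.57 p [0.4464 0.1595 0.012 ] yaw(tool x) 99.45 z [-0.001 -0.001 -1.   ] F [ 0.4 -0.5  0.3] g 0.0355 30.0
```

Force has gone to zero, so the sleeve is down. Release and retreat.

Request:
move_arm([
  [-0.1, 0, 0, 0.02, 0, 0, 0],
  [0.1, 0, 0, 0, 0, 0, 0],
  [0.3, 0, 0, 0, 0, 0, 0],
  [0.3, 0, 0, 0, 0, 0, 0],
  [0.3, 0, 0, 0, 0, 0, 0],
])

```text
t: 38.98
position: [0.4469, 0.1607, 0.011]
tool_rot: [0.646, 0.763, 0.0, 0.0]
wrist_force: [0.1, 0.5, -0.7]
gripper_width: 0.0569
gripper_force: 0.0
```

Request:
move_arm([
  [0.3, 0, 0, -0.5, 0, 0, 0],
  [0.3, 0, 0, -1, 0, 0, 0],
  [0.3, 0, 0, -1, 0, 0, 0],
  [0.3, 0, 0, -1, 0, 0, 0],
  [0.3, 0, 0, -1, 0, 0, 0],
])

```text
t: 39.4
position: [0.4465, 0.1606, 0.1245]
tool_rot: [0.646, 0.763, -0.0, -0.0]
wrist_force: [0.2, 0.4, -0.5]
gripper_width: 0.0569
gripper_force: 0.0
```

Request:
move_arm([
  [0.3, 0, 0, -1, 0, 0, 0],
  [0.3, 0, 0, -1, 0, 0, 0],
  [0.3, 0, 0, -1, 0, 0, 0],
  [0.3, 0, 0, 0, 0, 0, 0],
  [0.3, 0, 0, 0, 0, 0, 0],
])

```text
t: 39.82
position: [0.4474, 0.1611, 0.1994]
tool_rot: [0.646, 0.764, 0.001, 0.001]
wrist_force: [-0.3, 0.0, -0.8]
gripper_width: 0.0572
gripper_force: 0.0
```

```bash
python3 - <<'E'
from h import *
st()
im=arm.camera("scene")[:,:,::-1]; cv2.imwrite("pics/fin.png",im)
def blobs(im):
    m=(im.max(2)<100).astype(np.uint8)
    q=np.array([w2px("scene",p) for p in[(.521,.232,.006),(.497,-.014,.006),(.354,0,.006),(.373,.242,.006)]]).astype(np.int32)
    k=np.zeros_like(m);cv2.fillPoly(k,[q],1)
    n,_,s,c=cv2.connectedComponentsWithStats(m*k);return [(s[i].tolist(),px2w("scene",*c[i],.022).round(3).tolist()) for i in range(1,n) if s[i][4]>15]
print(blobs(im))
d=np.abs(im.astype(int)-cv2.imread("pics/scene0.png")).max(2)
for n,(x,y) in dict(meter=(210,243),driver=(262,268),module=(361,313),relay=(165,215),spanner=(225,184)).items(): print(n,d[y-10:y+10,x-15:x+15].mean().round(1))
E
```

```text
t 39.82 p [0.4474 0.1611 0.1994] yaw(tool x) 99.55 z [ 0.003  0.001 -1.   ] F [-0.3  0.  -0.8] g 0.0572 0.0
[([300, 183, 18, 30, 31], [0.43, -0.005, 0.022]), ([320, 195, 12, 19, 198], [0.441, 0.048, 0.022]), ([354, 194, 44, 14, 60], [0.382, 0.186, 0.022]), ([358, 206, 13, 19, 225], [0.447, 0.159, 0.022]), ([298, 214, 91, 32, 390], [0.516, 0.142, 0.022])]
meter 3.6
driver 5.6
module 3.6
relay 5.8
spanner 6.5
```

```bash
python3 -c "
from cell import arm
print(arm.sign_off())"
```

```text
the job is handed in; nothing more can be done
None
```

Both reservoirs were vented in order (each nut unscrewed to its stop, each tip held fully down for over a second), both sleeves on the arm now lie side by side on the tray floor, the bystanders show no movement in the final image, and the job is handed in; the sign-off gave no verdict.

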